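Lock the vacuum regulator's adjuster barrel

ROBOT

A 6-joint arm with a two-finger parallel gripper is mounted at the origin on the work surface. World frame = base frame: x ahead of the robot, y to its left, z up, the work surface at z = 0. Lengths are in mm, angles in rad, forces in N, time in s.
With the tool pointing down it reaches from about 350 to 775 mm from the base axis. Payload 7.3 kg.
Tool frame: the origin (TCP) lies between the finger pads; the fingertips stand 22 mm ahead of it and the grasp point (between the pads) lies 3 mm ahead of it; z points along the fingers, x is the direction in which the jaws open and shut, and the axes are right-handed (so a half turn about z gives the same grasp; the last joint's range is limited). The gripper opens to 92 mm and grips with 3 to 60 N. Pads are 19 mm wide; open, the fingers measure 130 mm over their backs; the gripper's body (75 mm by 190 mm) begins 47 mm behind the grasp point.
Start: joints at [-1.387, 0.342, 1.524, -0, 1.275, -0.146], TCP at [170.046, -496.716, 248.741] pointing down, gripper open.
Joint ranges: [-2.53, 2.53], [-0.77, 2.02], [0.04, 2.7], [-1, 4.14], [0.28, 2.66], [-3.11, 3.11]. Speed limits (rad/s): [2.57, 2.57, 3.14, 3.14, 3.14, 3.14].

INTERFACE

Orientations are given as [roll, pitch, yaw] about the fixed x, y, z axes, in that order (R = Rz(yaw) Ry(pitch) Rx(roll)).
In Python, from plant import * gives the robot as it stands. The module is installed in compiled form; this text tells all that it offers.
- The arm moves only by the shell command python3 -m handwheel 'ROWS' [OPENING]. ROWS is a JSON object of lists of equal length, an entry for each row: "translation": the shift along the world's x, y, z in units of 15 cm (1.0 is 15 cm), a list of three; "twist": the turn about the world's z in units of 90 degrees (1.0 is 90 degrees). In form: {"translation": [[tx, ty, tz], ...], "twist": [twist, ...]}. A call has exactly 8 rows; each row shifts and turns the pose as measured when the row begins; what a row does not reach is not made up. A row lasts 1/8 s, in which the tool goes at most 62.5 mm and 10.7 degrees, less where a joint would pass 70% of its speed; a pose out of reach is approached as far as the arm can. A call with a number of a shift or a turn outside -1 to 1 is refused whole. A call with a gripper value outside its range is refused whole. OPENING is the closure in counts, from 0 (fully open) to 255 (shut), set as the call begins (- or left out, the last holds). The fingers move at their own pace and stop on an object; the grip force is fixed at half the most. Time passes only in rows, so rows that do not move let the fingers close, or fill a call up. It gives the time, the measured TCP pose, the force and the opening at its end, in the units of the state.
- get_obs(): the state, without advancing time (a new reading comes with each control period).
- capture(name): name is "side" or "top"; returns a dict with "img" (384x512x3 uint8, red, green, blue), "vertical_fov" (degrees; the focal length in pixels is half the picture's height over the tangent of half this angle, whatever the lens; pixels are square), "cx", "cy" (the principal point, pixels), "distortion" ([k1, k2, p1, p2, k3] as OpenCV has them; the pictures are not rectified), "world_from_camera" (4x4, takes a point from camera to world coordinates). Camera axes: x right, y up, looking along -z (the intrinsics and any distortion apply to the point x, -y, -z); pixel columns grow to the right and rows downward; lengths in mm; the calibration is good to about 2 mm. A picture is of the moment at which its call begins. There is no depth.
- close_job(): hands the job in, once; it reports no verdict.
Trained networks look in the newest picture that a camera, given by its name, has taken for a name from the list of things; names that differ only in an ending like _2 or _b are one class to them, and where a whole thing is asked for, a point or a joint stands for the part that bears it (a point fixed in the world has none). Each returns a list of dicts, best first, with "score" (0 to 1); they miss things now and then, are a little off and sometimes report something else, mostly with a low value. They report only what shows in the picture. A call takes as long as a camera call. They do not tell look-alikes from the thing itself.
- search_frame(camera, label): "position" ([x, y, z] in mm, in the coordinates of the camera as it stood for that picture, good to about 4 mm: the middle of the surface that is visible of it).
- spot_point(camera, label): "position" ([x, y, z] in mm, in the coordinates of the camera as it stood for that picture, good to about 4 mm: a listed point, or the origin of a listed thing).
The state is a dict: "time": time; "joint_positions": joint angles; "dq": joint speeds; "tau": joint torques, N m; "tool_pos": TCP position; "tcp_rot": TCP orientation; "contact_force": force on the tool from outside, world axes, zero at the start; "moment": the same for the moment, N m; "grip_width": finger opening in mm.
Only numpy, scipy, OpenCV 4.12 (cv2) and the standard library are available. Lean on these libraries where they do the work, as an engineer would, in place of code of your own. Each camera call takes 0.05 s, during which the arm holds its last target.

TASK

Lock the regulator's adjuster: slide the yellow holding key along the stand, between the two brass pins, until its jaw is fully home on the brass barrel's square, and let go of it there. Then, with the key keeping the barrel from turning, turn the knurled lock ring clockwise (seen from above) to its stop and snug it firmly against the stop without forcing it. Leave the key fitted, let go of everything, and leave the other things on the bench alone.

Things in the scene. Friction and masses are not known exactly. Their poses are not given: they have to be found in the camera images.
- stand: Fixed bench stand. Steel base plate 12 mm thick on the bench, local x -120 to +70, 130 wide. Origin on the bench under the vertical barrel axis; z up. A grey pillar (up to z 72) stands behind at local x +43 to +65. The key enters from the local -x side, moving along local +x under the housing; when fitted, its axes are parallel to the stand's.
- axis (a point): Point on the barrel axis at the base plate's top (12 mm above the bench). Above it on the axis: brass square of the barrel (z 13 to 44 above the bench), aluminium housing dia 44 (z 46 to 72, a brass nipple 12 thick sticking out of it to stand-local y -50 at z 59), knurled ring (z 73 to 99), barrel end dia 28 (up to z 104).
- pins: Two brass stop pins, dia 10, standing 16 mm up from the base plate (top at z 28) at stand-local x -80, y +35.5 and -35.5 (61 mm clear between them: 3.5 mm on each side of the key). Origin and axes as the stand. Tightening swings the key against the +y pin, 80 mm from the axis: 1 N m on the ring makes about 12 N there.
- barrel (a joint): Turn of the adjuster barrel in the housing, rad, positive clockwise from above; 0 = its setting (sides of the square parallel to the stand's axes). It turns easily (0.04 N m) and the ring drags it round if it is not held; more than 0.25 rad off spoils the setting. With the key on, about 0.15 rad of play until the key bears on its pin is normal.
- barrel_end (a point): Centre of the top of the brass barrel, on the axis, 104 mm above the bench; turns with the barrel. Lower down, at z 13 to 44, the barrel is a 30 x 30 mm square, which the key's jaw fits; its round end, dia 28, with a red line along this point's x, shows above the ring.
- lock_ring (a joint): Turn of the lock ring relative to the barrel, rad, positive clockwise from above = tightening. Starts between 0 and 0.35; hard stop (tight) at 1.2. Runs with a drag of 0.12 N m up to the stop. Snug is 0.6 to 1.2 N m against the stop, held for about half a second; above about 1.7 N m it is forced.
- ring_grip (a point): Point on the axis inside the knurled dark steel ring (dia 48, 26 high, z 73 to 99, white mark on top), 88 mm above the bench, a good height for the middle of the pads. Grip the ring from above across its diameter, at any yaw.
- key: Loose yellow key, about 0.25 kg, a flat fork 12 mm thick, 54 wide. Origin at its underside below the grip; x to the jaw, z up. Plate from local x -34 to +94, then two prongs 11 wide to x 130, flared at the tips to x 142 (56 wide there). Jaw slot 32 wide (1 mm clear each side of the square), bottom at x 94. Black upright grip on the origin: 44 long (x), 12 thick (y), top 51 above the underside.
- key_jaw (a point): Middle of the key's jaw at its underside, key-local x 110; lies on the barrel axis when the key is home (the slot bottom then is 1 mm off the square).
- key_grip (a point): Middle of the key's black grip, 34 mm above the key's underside; pinch across the 12 mm.
- shell: Bystander: steel teat-cup shell standing upright, dia 56 at the top, 135 high. Origin under its centre.
- bowl: Bystander: glass claw bowl with a black knob, dia 96, 72 high. Origin under its centre.
- jar: Bystander: amber jar with white cap, dia 64, 75 high. Origin under its centre.
- driver: Bystander: screwdriver with green handle lying on the bench, about 200 long.
Things that resemble listed ones, but are neither listed nor needed, are in the scene too. Of the things shaped like the stand, the steel one is meant.

How it is judged (in metres and radians):
On the way, in this order (a step that is already met when the one before it is completed fails the run):
1. the key is home on the barrel's square, lying on the base plate between the pins, and let go (horizontal distance between key_jaw and axis below 0.006 m and z of key_jaw in the frame of stand below 0.016 m and angle between the x axis of key and the x axis of stand, either way round below 0.12 rad and contact force between the fingers and key below 0.1 N), for 0.2 s.
2. the ring is turned to its stop and snugged there by the fingers, the key bearing on its pin with at least 4 N (value of joint lock_ring above 1.13 rad and contact force between key and pins above 4 N and contact force between the fingers and lock_ring above 2 N and horizontal distance between key_jaw and axis below 0.006 m and z of key_jaw in the frame of stand below 0.016 m), for 0.2 s.
At the end, for the whole second after the job is handed in: The key lies at rest on the base plate, home on the square (jaw centre within 6 mm of the barrel axis, within 0.12 rad of the stand's direction), the ring is at its stop (above 1.12 rad), the barrel is within 0.25 rad of its setting, and nothing is held (horizontal distance between key_jaw and axis below 0.006 m and z of key_jaw in the frame of stand below 0.016 m and angle between the x axis of key and the x axis of stand, either way round below 0.12 rad and value of joint lock_ring above 1.12 rad and value of joint barrel between -0.25 and 0.25 rad and linear speed of key below 0.02 m/s); the robot touches nothing.
It fails at once if the ring or key is forced: the key presses on a pin with more than 22 N (contact force between key and pins above 22 N).
It fails at once if the barrel is turned more than 0.25 rad off its setting (value of joint barrel above 0.25 rad or value of joint barrel below -0.25 rad).
It fails at once if a bystander is moved more than 20 mm (distance of any of shell, bowl, jar, driver from where it was at the start of the episode above 0.02 m).
It also fails if it takes over 58 s, if anything falls off the work surface, if the arm or the gripper's body presses on something with over 40 N, if the wrist force passes 120 N, or if a joint passes its speed limit or range.

## Working session

There is one attempt and no reset: what is moved stays moved. The work goes in short steps, Python scripts to look and compute and a shell command to move; the robot and the scene stay as the last step left them, time stands still between calls to the robot, and variables do not carry over. Pictures are saved under pics/ and viewed, and the job is handed in when it is done.

```bash
mkdir -p pics
cat > h.py <<'E'
from plant import *
import numpy as np, cv2
def snap(cam,fn):
    c=capture(cam); cv2.imwrite('pics/'+fn,c['img'][:,:,::-1]); return c
def K(c):
    f=c['img'].shape[0]/2/np.tan(np.radians(c['vertical_fov'])/2)
    return np.array([[f,0,c['cx']],[0,f,c['cy']],[0,0,1.]])
def proj(c,P):
    P=np.atleast_2d(np.array(P,float)); W=np.array(c['world_from_camera']); 
    Q=(P-W[:3,3])@W[:3,:3]; Q=Q*[1,-1,-1]
    return cv2.projectPoints(Q,np.zeros(3),np.zeros(3),K(c),np.array(c['distortion'],float))[0].reshape(-1,2)
def ray(c,uv):
    W=np.array(c['world_from_camera'])
    p=cv2.undistortPoints(np.array(uv,float).reshape(-1,1,2),K(c),np.array(c['distortion'],float)).reshape(-1,2)
    d=np.c_[p[:,0],-p[:,1],-np.ones(len(p))]@W[:3,:3].T
    return W[:3,3],d
def atz(c,uv,z):
    o,d=ray(c,uv); return o+d*((z-o[2])/d[:,2])[:,None]
def w(c,p):
    W=np.array(c['world_from_camera']); return W[:3,:3]@np.array(p)+W[:3,3]
E
python3 - <<'E'
from h import *
np.set_printoptions(precision=1,suppress=True)
for cam in('side','top'):
    c=snap(cam,cam+'0.png'); print(cam,c['vertical_fov'],c['cx'],c['cy'],c['distortion']); print(np.array(c['world_from_camera']))
    for l in ['stand','axis','barrel_end','ring_grip','key','key_jaw','key_grip','shell','bowl','jar','driver']:
        for r in spot_point(cam,l)[:4]:
            p=w(c,r['position']); print(l,round(r['score'],2),p,proj(c,p)[0])
print(get_obs())
E
```

```text
side 53.45282432160807 254.62799282776183 186.08508879829571 [0. 0. 0. 0. 0.]
[[   1.     0.2   -0.2  334.6]
 [  -0.3    0.5   -0.8 -786.3]
 [  -0.     0.8    0.6  598.1]
 [   0.     0.     0.     1. ]]
stand 0.94 [ 592.  -125.8   -0.7] [290.7 227.3]
stand 0.92 [279.9 179.8   1.2] [152.6 178.9]
stand 0.66 [ 320.2 -140.4    1.2] [177.  252.1]
axis 0.89 [281.2 178.6  11.8] [152.5 176. ]
axis 0.8 [ 318.8 -147.    10.8] [176.2 251.1]
axis 0.65 [ 585.7 -128.2   12.2] [288.7 224.2]
barrel_end 0.96 [ 590.1 -118.7  104.9] [290.8 189.7]
barrel_end 0.88 [286.7 177.5 105.4] [149.  146.9]
ring_grip 0.74 [279.8 174.9  84.1] [147.7 154.5]
ring_grip 0.54 [ 590.3 -124.3   86.8] [291.4 197.6]
ring_grip 0.33 [ 704.2 -417.1    2.3] [401.7 315.7]
key 0.97 [474.4 263.6   1.1] [214.7 156. ]
key_jaw 0.56 [524.  161.4  -1.5] [237.1 170.9]
key_grip 0.9 [476.4 261.2  32.8] [214.7 147.4]
shell 0.57 [ 460.2 -347.    -0.8] [263.1 314.3]
shell 0.38 [ 590.6 -123.    82.7] [291.2 198.7]
bowl 0.95 [ 700.  -417.8    2.3] [399.9 316.5]
bowl 0.64 [ 591.  -122.4   -4.9] [289.8 227.8]
jar 0.61 [777.3 140.3  -0.6] [319.3 
[... 990 characters left out ...]
rip 0.95 [476.  265.5  38.3] [140.1 216.2]
key_grip 0.57 [ 581.2 -126.     3.8] [275.6 184.3]
shell 0.97 [ 461.9 -348.     0.5] [349.4 224.8]
bowl 0.9 [ 700.  -415.3   -0.4] [368.9 148.2]
jar 0.59 [770.8 136.2  -1.7] [191.2 123.1]
driver 0.55 [ 770.3 -129.7   -0.8] [276.9 124.7]
driver 0.19 [472.5 266.    4.7] [143.  218.5]
{'time': 1.2, 'joint_positions': array([-1.4,  0.3,  1.5, -0. ,  1.3, -0.1]), 'dq': array([ 0.,  0., -0., -0.,  0., -0.]), 'tau': array([  0. , -43.1, -24.4,   0.1,   0. ,  -0. ]), 'tool_pos': array([ 170. , -496.7,  248.7]), 'tcp_rot': array([ 3.1, -0. , -1.2]), 'contact_force': array([ 0.3,  0.9, -0.8]), 'moment': array([ 0.,  0., -0.]), 'grip_width': 91.65935669491179}
```

Run:
```python
import cv2
a=cv2.imread('pics/side0.png');b=cv2.imread('pics/top0.png')
cv2.imwrite('pics/s1.png',cv2.resize(a,(800,600)));cv2.imwrite('pics/t1.png',cv2.resize(b,(800,600)))
c=cv2.resize(b[140:320,120:320],None,fx=3,fy=3,interpolation=cv2.INTER_CUBIC);cv2.imwrite('pics/tc.png',c)
```

```text
(no output)
```

View pics/s1.png

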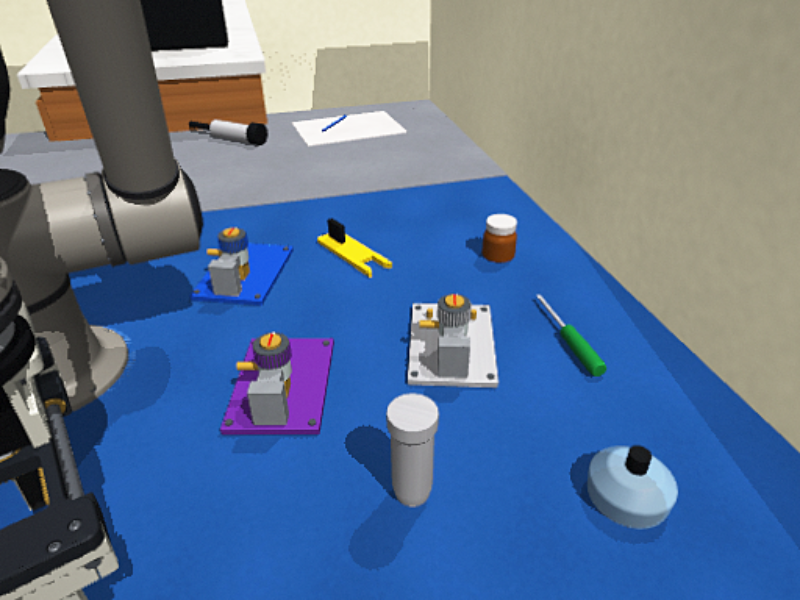

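View pics/t1.png

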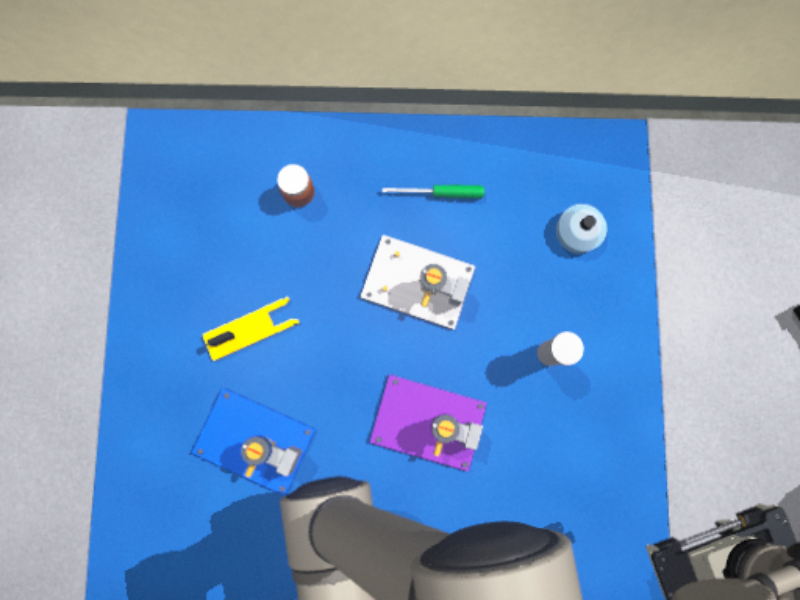

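View pics/tc.png

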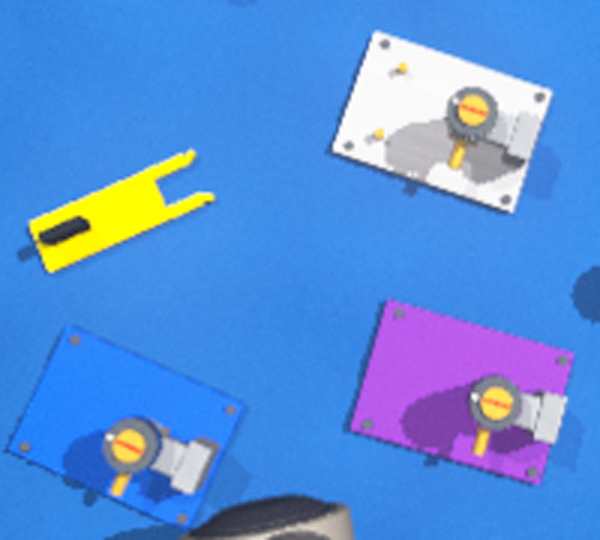

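Run:
```python
import cv2
a=cv2.imread('pics/side0.png');b=cv2.imread('pics/top0.png')
def cr(im,x0,y0,x1,y1,f,fn): cv2.imwrite('pics/'+fn,cv2.resize(im[y0:y1,x0:x1],None,fx=f,fy=f,interpolation=cv2.INTER_CUBIC))
cr(b,220,140,320,220,7,'c1.png'); cr(a,250,180,330,255,8,'c2.png'); cr(b,120,180,205,240,8,'c3.png'); cr(a,190,130,265,185,8,'c4.png')
```

```text
(no output)
```

View pics/c1.png

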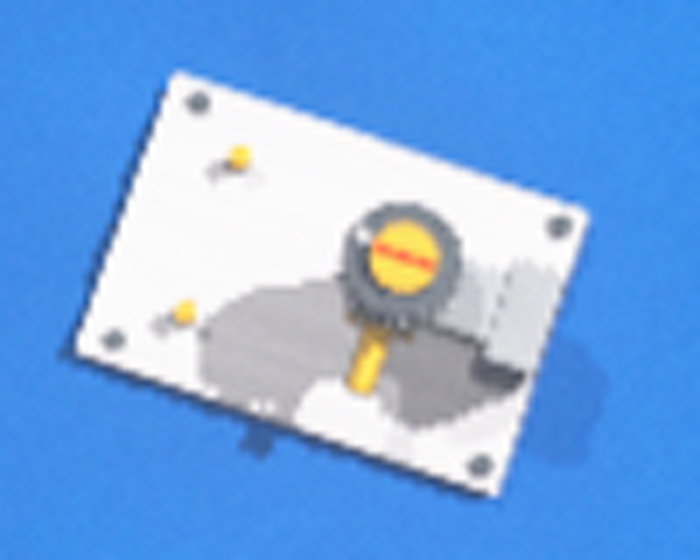

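View pics/c2.png

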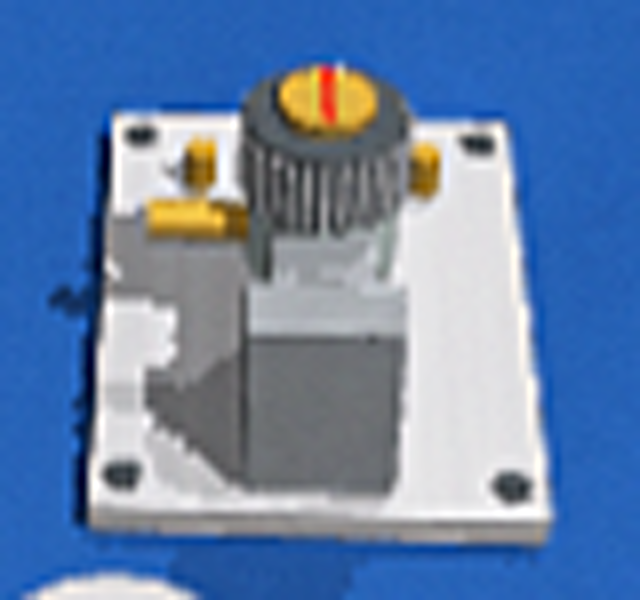

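View pics/c3.png

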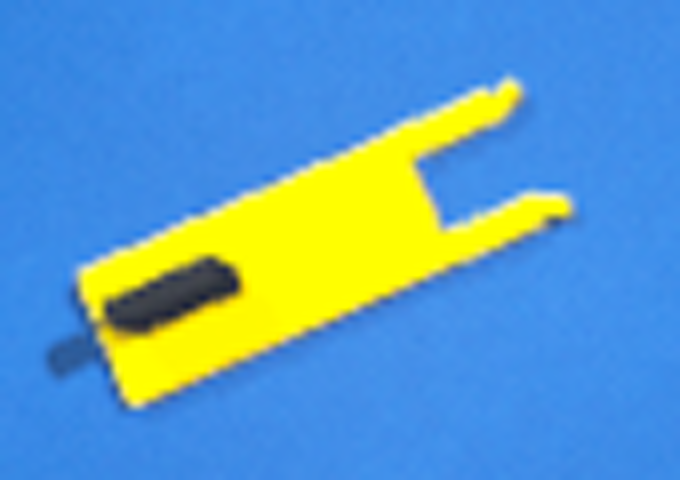

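View pics/c4.png

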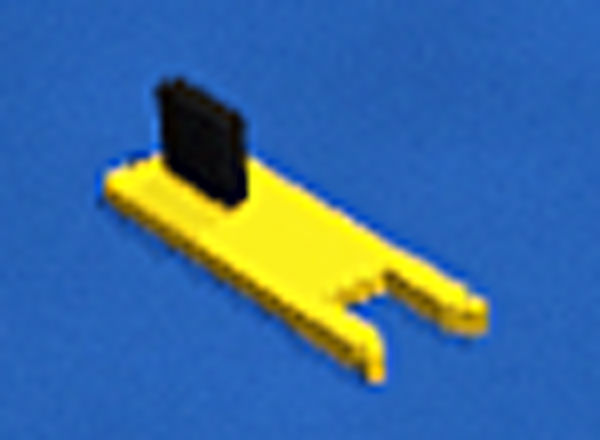

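```bash
cat > fit.py <<'E'
from h import *
from scipy.optimize import least_squares
def fit(views,p0,z0=0):
    # views: list of (c, local pts Nx3, pix Nx2)
    def res(p,sep=False):
        cs,sn=np.cos(p[2]),np.sin(p[2]); out=[]
        for c,L,U in views:
            L=np.array(L,float); P=np.c_[p[0]+cs*L[:,0]-sn*L[:,1],p[1]+sn*L[:,0]+cs*L[:,1],L[:,2]+z0]
            out.append((proj(c,P)-U))
        return out if sep else np.concatenate(out).ravel()
    r=least_squares(res,p0,loss='soft_l1'); return r.x,res(r.x,True)
def pix(a,s,ox,oy): return (np.array(a,float)+.5)/s-.5+[ox,oy]
E
python3 - <<'E'
from fit import *
np.set_printoptions(precision=2,suppress=True)
t=capture('top');s=capture('side')
SL=[(-120,65,12),(70,65,12),(70,-65,12),(-120,-65,12),(-80,35.5,28),(-80,-35.5,28),(0,0,104)]
SU=pix([(175,72),(588,213),(497,494),(77,350),(240,155),(186,310),(404,258)],7,220,140)
TL=[(-120,-65,12),(-120,65,12),(70,65,12),(70,-65,12),(0,0,104)]
TU=pix([(113,115),(512,124),(550,518),(92,510),(328,100)],8,250,180)
for v in ([(t,SL,SU)],[(s,TL,TU)],[(t,SL,SU),(s,TL,TU)]):
    x,r=fit(v,[587,-124,-1.8]); print('stand',x); [print(q) for q in r]
KL=[(-34,27,12),(-34,-27,12),(94,16,12),(94,-16,12),(142,28,12),(142,-28,12)]
KU=pix([(80,270),(133,408),(413,158),(441,230),(520,85),(573,205)],8,120,180)
JL=[(94,16,12),(94,-16,12),(22,0,51),(-22,0,51)];JU=pix([(385,272),(335,303),(240,115),(168,83)],8,190,130)
for v in ([(t,KL,KU)],[(s,JL,JU)],[(t,KL,KU),(s,JL,JU)]):
    x,r=fit(v,[473,262,-1.1]); print('key',x); [print(q) for q in r]
print(get_obs()['time'])
E
```

```text
stand [ 585.46 -124.18   -1.89]
[[-0.07 -0.09]
 [ 0.38 -0.15]
 [ 0.04  0.2 ]
 [-0.39  0.14]
 [ 0.02 -0.02]
 [-0.09  0.01]
 [ 0.11 -0.1 ]]
stand [ 587.37 -126.02   -1.89]
[[ 0.09 -0.09]
 [-0.47  0.04]
 [ 0.7   0.47]
 [-0.53 -0.49]
 [ 0.17 -0.02]]
stand [ 586.5  -124.9    -1.89]
[[ 0.09 -0.35]
 [ 0.58 -0.55]
 [ 0.35 -0.19]
 [-0.13 -0.09]
 [ 0.21 -0.3 ]
 [ 0.17 -0.26]
 [ 0.37 -0.47]]
[[-0.37 -0.27]
 [-0.96 -0.16]
 [ 0.16  0.19]
 [-1.01 -0.74]
 [-0.36 -0.23]]
key [475.86 262.98  -1.13]
[[-0.33  0.23]
 [-0.09 -0.27]
 [-0.25 -0.22]
 [ 0.44  0.55]
 [-0.24 -1.34]
 [ 0.54  0.67]]
key [477.96 258.26  -1.11]
[[ 1.15 -0.34]
 [-0.97 -0.49]
 [-0.26  1.06]
 [ 0.21  0.11]]
key [476.91 262.47  -1.13]
[[-0.14 -0.12]
 [ 0.11 -0.63]
 [-0.07 -0.58]
 [ 0.62  0.19]
 [-0.07 -1.7 ]
 [ 0.72  0.3 ]]
[[ 0.03 -0.71]
 [-2.23 -0.96]
 [-0.98  0.52]
 [-0.22 -0.5 ]]
1.3
```

```bash
python3 - <<'E'
from h import *
o=get_obs(); print(o['tool_pos'],o['tcp_rot'],np.degrees(o['tcp_rot']))
E
python3 -m handwheel '{"translation":[[0.3,0.25,0],[0.3,0.28,0],[0.3,0.28,0],[0.3,0.28,0],[0.2,0.35,0],[0.1,0.4,0],[0.1,0.4,0],[0.1,0.4,0]],"twist":[0.1,0.1,0.1,0.1,0.1,0.1,0.1,0.1]}' 0
```

```text
[ 170.05673972 -496.7341974   248.766026  ] [ 3.14158395e+00 -1.64112439e-04 -1.24102665e+00] [ 1.79999501e+02 -9.40295009e-03 -7.11055891e+01]
time: 2.3
tool_pos: [429.0, -96.4, 248.8]
tcp_rot: [3.14, -0.005, 0.047]
contact_force: [1.5, -0.5, 0.2]
grip_width: 91.4
```

```bash
python3 -m handwheel '{"translation":[[0.04,0.34,0],[0.04,0.34,0],[0.04,0.34,-0.1],[0.04,0.34,-0.15],[0.04,0.34,-0.2],[0.04,0.34,-0.2],[0.04,0.34,-0.2],[0.03,0,-0.1]],"twist":[0.05,0.05,0.05,0.05,0.05,0,0,0]}' 0
python3 - <<'E'
from h import *
o=get_obs(); print(o['tool_pos'],o['tcp_rot'])
np.set_printoptions(precision=2,suppress=True)
t=snap('top','t2.png'); s=snap('side','s2.png')
def g(c,a):
    p=proj(c,a)[0]; return p
for cam,c in(('top',t),('side',s)):
    print(cam,g(c,[476.3,262.7,51]),g(c,o['tool_pos']))
    im=c['img'][:,:,::-1]; p=g(c,[476,262,60]).astype(int); x0=max(p[0]-60,0);y0=max(p[1]-45,0)
    cv2.imwrite('pics/z2%s.png'%cam,cv2.resize(im[y0:y0+90,x0:x0+120],None,fx=5,fy=5,interpolation=cv2.INTER_CUBIC)); print(x0,y0)
    for r in spot_point(cam,'key_grip')[:2]: print(r['score'],w(c,r['position']))
E
```

```text
time: 3.3
tool_pos: [477.5, 276.8, 104.8]
tcp_rot: [3.137, -0.016, 0.461]
contact_force: [0.1, -0.0, -0.3]
grip_width: 91.8
[477.51098136 276.7949009  104.82390427] [ 3.13708341 -0.01610808  0.46100833]
top [139.82 215.66] [129.04 213.2 ]
79 170
0.16 [522.73 162.23   1.42]
side [214.21 141.91] [212.55 123.92]
153 94
0.87 [474.76 262.5   34.6 ]
```

View pics/z2top.png

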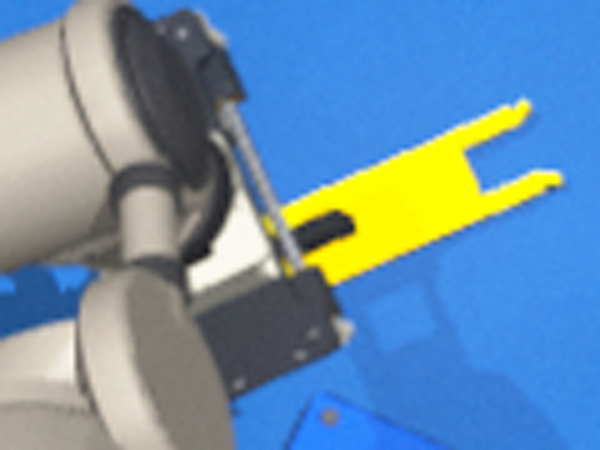

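View pics/z2side.png

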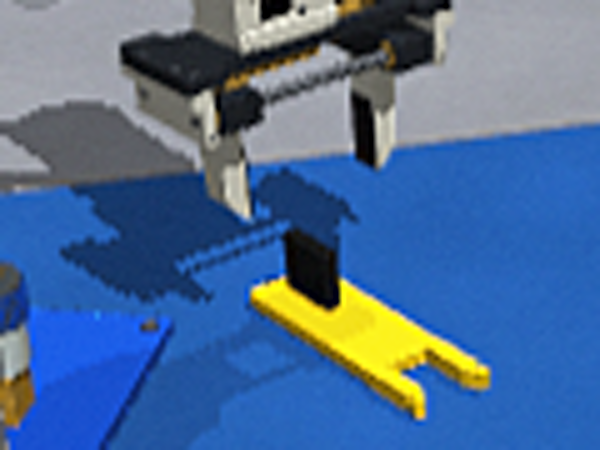

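```bash
python3 -m handwheel '{"translation":[[0,-0.05,0],[0,-0.05,0],[0,0,0],[0,0,-0.12],[0,0,-0.12],[0,0,-0.12],[0,0,-0.06],[0,0,0]],"twist":[0,-0.01,0,0,0,0,0,0]}' 0
```

```text
time: 4.5
tool_pos: [481.8, 253.3, 48.1]
tcp_rot: [3.135, -0.027, 0.431]
contact_force: [-0.3, 0.1, 0.3]
grip_width: 91.8
```

```bash
python3 -m handwheel '{"translation":[[-0.02,0.03,-0.02],[-0.01,0.02,-0.02],[0,0.01,0],[0,0,0],[0,0,0],[0,0,0],[0,0,0],[0,0,0]],"twist":[0,0,0,0,0,0,0,0]}' 0
```

```text
time: 5.5
tool_pos: [478.1, 263.5, 43.7]
tcp_rot: [3.135, -0.031, 0.432]
contact_force: [1.1, 0.9, -0.2]
grip_width: 91.7
```

```bash
python3 -m handwheel '{"translation":[[0,0,0],[0,0,0],[0,0,0],[0,0,0],[0,0,0],[0,0,0],[0,0,0],[0,0,0]],"twist":[0,0,0,0,0,0,0,0]}' 255
```

```text
time: 6.5
tool_pos: [478.1, 263.4, 43.7]
tcp_rot: [3.135, -0.03, 0.432]
contact_force: [-1.5, -1.3, -0.9]
grip_width: 16.4
```

```bash
python3 -m handwheel '{"translation":[[0,0,0],[0,0,0],[0,0,0.1],[0,0,0.1],[0,0,0.1],[0,0,0.05],[0,0,0],[0,0,0]],"twist":[0,0,0,0,0,0,0,0]}' 255
```

```text
time: 7.5
tool_pos: [477.2, 263.1, 100.6]
tcp_rot: [3.135, -0.029, 0.431]
contact_force: [0.0, -0.2, -2.5]
grip_width: 11.5
```

```bash
python3 -m handwheel '{"translation":[[0.1,-0.12,0],[0.2,-0.22,0],[0.2,-0.24,0],[0.2,-0.24,0],[0.2,-0.22,0],[0.14,-0.17,0],[0.05,-0.08,0],[0,0,0]],"twist":[-0.06,-0.07,-0.07,-0.07,-0.07,-0.07,-0.05,0]}' 255
python3 - <<'E'
from h import *
o=get_obs(); print(o['tool_pos'],o['tcp_rot'])
t=snap('top','t3.png'); s=snap('side','s3.png')
for cam,c,z in(('top',t,60),('side',s,60)):
    im=c['img'][:,:,::-1]; p=proj(c,[630,0,z])[0].astype(int); x0=max(p[0]-60,0);y0=max(p[1]-55,0)
    cv2.imwrite('pics/z3%s.png'%cam,cv2.resize(im[y0:y0+110,x0:x0+145],None,fx=5,fy=5,interpolation=cv2.INTER_CUBIC)); print(x0,y0)
E
```

```text
time: 8.5
tool_pos: [642.1, 62.8, 94.3]
tcp_rot: [3.135, -0.02, -0.313]
contact_force: [-1.1, 0.6, -2.8]
grip_width: 11.7
[642.05226994  62.83958891  94.29245554] [ 3.13454949 -0.01955314 -0.31284984]
173 108
229 121
```

View pics/z3top.png

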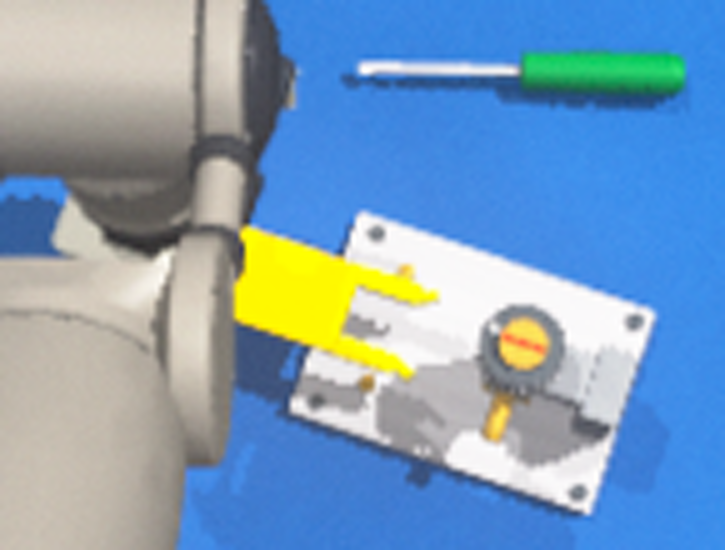

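View pics/z3side.png

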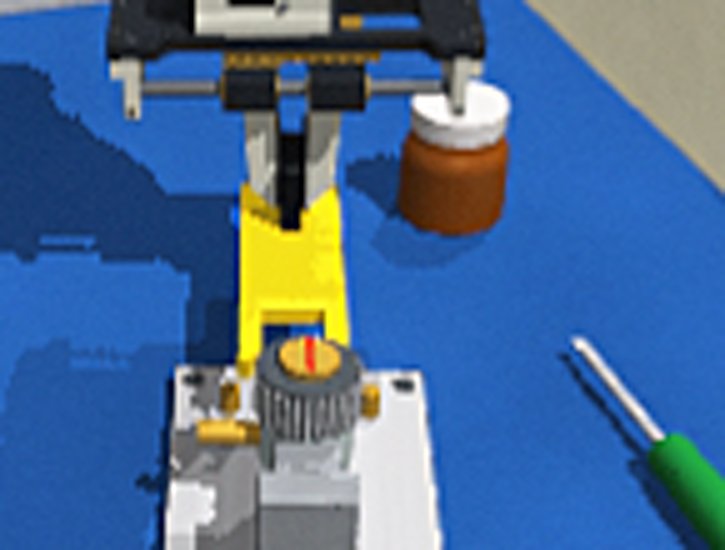

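```bash
cat > k3.py <<'E'
from fit import *
np.set_printoptions(precision=3,suppress=True)
E
python3 - <<'E'
from k3 import *
t=capture('top')
KL=[(94,16,12),(94,-16,12),(142,27,12),(142,-27,12)]
U=pix([(355,285),(340,343),(438,296),(412,378)],5,173,108)
for z in(48,51):
    x,r=fit([(t,KL,U)],[642,62,-1.88],z); print(x,r)
SL=[(-120,65,12),(70,65,12),(70,-65,12),(-120,-65,12),(-80,35.5,28),(-80,-35.5,28),(0,0,104)]
SU=pix([(175,72),(588,213),(497,494),(77,350),(240,155),(186,310),(404,258)],7,220,140)
print(fit([(t,SL,SU)],[587,-124,-1.8])[0])
E
```

```text
[635.998  65.671  -1.847] [array([[-0.126,  0.531],
       [-0.346, -0.657],
       [ 0.292, -0.552],
       [ 0.176,  0.67 ]])]
[635.372  65.661  -1.847] [array([[-0.143,  0.511],
       [-0.373, -0.649],
       [ 0.322, -0.567],
       [ 0.189,  0.703]])]
[ 585.46  -124.183   -1.889]
```

```bash
cat > sil.py <<'E'
from fit import *
from scipy.optimize import minimize
OUT=np.array([(-34,27),(94,27),(130,27),(134,28),(142,28),(142,22),(130,16),(94,16),(94,-16),(130,-16),(142,-22),(142,-28),(134,-28),(130,-27),(-34,-27)],float)
def tf(p,L,z): 
    c,s=np.cos(p[2]),np.sin(p[2]); return np.c_[p[0]+c*L[:,0]-s*L[:,1],p[1]+s*L[:,0]+c*L[:,1],np.full(len(L),z)]
def yell(img):
    i=img.astype(float); y=np.clip(((i[...,0]+i[...,1])/2-i[...,2])/240,0,1); return y
def render(c,p,z0,box,S=8,tilt=(0,0)):
    x0,y0,x1,y1=box; m=np.zeros(((y1-y0)*S,(x1-x0)*S),np.uint8)
    top=tf(p,OUT,z0+12);bot=tf(p,OUT,z0)
    for P in (top,bot):
        for L,Q in ((OUT,P),): Q[:,2]+=tilt[0]*OUT[:,0]+tilt[1]*OUT[:,1]
    a=proj(c,top);b=proj(c,bot); f=lambda q:(((q-[x0,y0]+.5)*S-.5)*16).round().astype(np.int32)
    cv2.fillPoly(m,[f(a)],255,shift=4);cv2.fillPoly(m,[f(b)],255,shift=4)
    n=len(a)
    for k in range(n):
        j=(k+1)%n; cv2.fillConvexPoly(m,f(np.array([a[k],a[j],b[j],b[k]])),255,shift=4)
    return cv2.resize(m,(x1-x0,y1-y0),interpolation=cv2.INTER_AREA)/255.
def silfit(c,p0,z0,box,fn,tilt=(0,0),excl=[]):
    x0,y0,x1,y1=box; Y=yell(c['img'])[y0:y1,x0:x1]
    wt=np.ones_like(Y)
    for (a,b,r) in excl:
        yy,xx=np.mgrid[y0:y1,x0:x1]; wt[(xx-a)**2+(yy-b)**2<r*r]=0
    def cost(p):
        R=render(c,[p[0],p[1],p[2]/50],z0,box,tilt=tilt); return (wt*(R-np.clip(Y,0,1))**2).sum()
    q0=np.array([p0[0],p0[1],p0[2]*50])
    r=minimize(cost,q0,method='Nelder-Mead',options=dict(initial_simplex=q0+np.array([[0,0,0],[4,0,0],[0,4,0],[0,0,2]]),xatol=.02,fatol=.001))
    p=[r.x[0],r.x[1],r.x[2]/50]
    R=render(c,p,z0,box,tilt=tilt)
    vis=np.dstack([Y*255,R*255,wt*60]).astype(np.uint8); cv2.imwrite('pics/'+fn,cv2.resize(vis,None,fx=6,fy=6,interpolation=cv2.INTER_NEAREST))
    return np.array(p),r.fun
E
python3 - <<'E'
from sil import *
np.set_printoptions(precision=3,suppress=True)
import pickle
t=capture('top'); im=cv2.imread('pics/t3.png')[:,:,::-1]; t['img']=im
box=(222,150,264,188)
pins=[(*proj(t,[585.5+(-80*np.cos(-1.889)-y*np.sin(-1.889)),-124.2+(-80*np.sin(-1.889)+y*np.cos(-1.889)),22])[0],4) for y in(35.5,-35.5)]
for z in (48,51): print(silfit(t,[636,65,-1.88],z,box,'f3.png',excl=pins))
t['img']=cv2.imread('pics/top0.png')[:,:,::-1]
print(silfit(t,[476,263,-1.13],0,(146,180,205,232),'f0.png'))
E
```

```text
(array([642.907,  65.364,  -1.875]), np.float64(18.581670901816608))
(array([642.352,  65.679,  -1.876]), np.float64(19.646968864138792))
(array([475.243, 267.656,  -1.135]), np.float64(45.34061286524413))
```

View pics/f3.png

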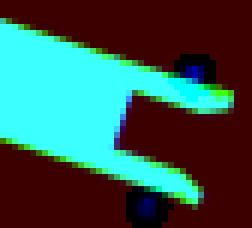

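View pics/f0.png

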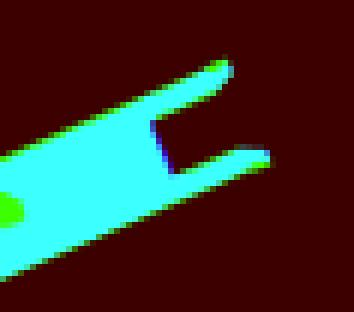

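```bash
python3 - <<'E'
s=open('sil.py').read()
a=s.index("    def cost(p):"); b=s.index("    p=[r.x[0]")
s=s[:a]+'''    def res(p):
        R=render(c,[p[0],p[1],p[2]/50],z0,box,tilt=tilt); return (np.sqrt(wt)*(cv2.GaussianBlur(R,(0,0),.7)-cv2.GaussianBlur(Y,(0,0),.7))).ravel()
    q0=np.array([p0[0],p0[1],p0[2]*50]); best=None
    for d in ([0,0,0],[3,3,0],[-3,-3,0],[3,-3,1]):
        rr=least_squares(res,q0+d,diff_step=[.0008,.008,.008],x_scale=1.0)
        if best is None or rr.cost<best.cost: best=rr
    r=best; r.fun=r.cost
'''+s[b:]
open('sil.py','w').write(s)
E
cat > r3.py <<'E'
from sil import *
np.set_printoptions(precision=3,suppress=True)
t=capture('top'); im=cv2.imread('pics/t3.png')[:,:,::-1]; t['img']=im
box=(222,150,264,188)
pins=[(*proj(t,[585.5+(-80*np.cos(-1.889)-y*np.sin(-1.889)),-124.2+(-80*np.sin(-1.889)+y*np.cos(-1.889)),22])[0],4) for y in(35.5,-35.5)]
for z in (48,51): print(silfit(t,[636,65,-1.88],z,box,'f3.png',excl=pins))
t['img']=cv2.imread('pics/top0.png')[:,:,::-1]
print(silfit(t,[476,263,-1.13],0,(152,180,205,232),'f0.png'))
E
python3 r3.py
```

```text
(array([644.107,  65.27 ,  -1.89 ]), np.float64(4.348972972594846))
(array([643.717,  65.659,  -1.89 ]), np.float64(4.763569690856194))
(array([475.5  , 266.442,  -1.134]), np.float64(5.344195951006082))
```

View pics/f3.png

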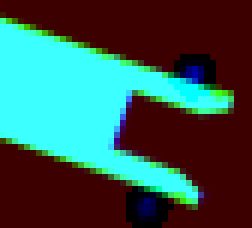

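View pics/f0.png

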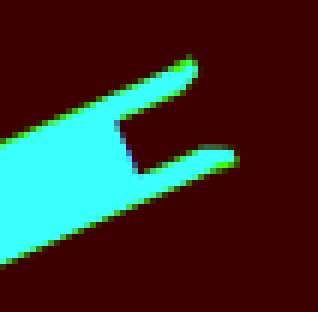

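```bash
python3 -m handwheel '{"translation":[[0.02,-0.01,-0.03],[0.005,0,-0.03],[0,0,-0.03],[0,0,-0.03],[0,0,0],[0,0,0],[0,0,0],[0,0,0]],"twist":[0,0,0,0,0,0,0,0]}' 255
cat > look.py <<'E'
from sil import *
import sys
np.set_printoptions(precision=3,suppress=True)
n=sys.argv[1]; z0=float(sys.argv[2]); o=get_obs()
t=snap('top','t%s.png'%n); s=snap('side','s%s.png'%n)
print(o['time'],o['tool_pos'],o['tcp_rot'],o['contact_force'],o['moment'],o['grip_width'])
S=np.array([585.46,-124.18,-1.889]); c,sn=np.cos(S[2]),np.sin(S[2])
def loc(p): d=np.array(p[:2])-S[:2]; return np.array([c*d[0]+sn*d[1],-sn*d[0]+c*d[1]])
tl=loc(o['tool_pos']); print('tool local',tl,'yaw',o['tcp_rot'][2]-np.pi/2-S[2])
pins=[(*proj(t,[S[0]+(-80*c-y*sn),S[1]+(-80*sn+y*c),22])[0],4) for y in(35.5,-35.5)]
g=np.array([o['tool_pos'][0],o['tool_pos'][1]])
tip=proj(t,[[g[0]+l*c-m*sn,g[1]+l*sn+m*c,z0+6] for l in(45,150) for m in(-40,40)])
x0,y0=np.floor(tip.min(0)).astype(int)-1; x1,y1=np.ceil(tip.max(0)).astype(int)+1
if tl[0]>-190:  # ring hides: cut box
    pass
p,f=silfit(t,[g[0],g[1]+2,S[2]],z0,(x0,y0,x1,y1),'f%s.png'%n,excl=pins)
print('key',p,f,'local',loc(p),'yaw',p[2]-S[2])
for cam,cc in(('top',t),('side',s)):
    im=cc['img'][:,:,::-1]; q=proj(cc,[600,-60,40])[0].astype(int); a=max(q[0]-60,0);b=max(q[1]-50,0)
    cv2.imwrite('pics/z%s%s.png'%(n,cam),cv2.resize(im[b:b+100,a:a+120],None,fx=6,fy=6,interpolation=cv2.INTER_CUBIC)); print(cam,a,b)
E
python3 look.py 4 32
```

```text
time: 9.75
tool_pos: [645.0, 64.7, 76.2]
tcp_rot: [3.135, -0.02, -0.307]
contact_force: [-0.5, 0.0, -1.6]
grip_width: 11.8
9.75 [644.983  64.696  76.221] [ 3.135 -0.02  -0.307] [-0.497  0.015 -1.618] [ 0.029 -0.072  0.011] 11.775985209705876
tool local [-198.017   -2.557] yaw 0.011465674332970854
key [646.662  67.421  -1.884] 8.791056697029097 local [-201.13    -1.815] yaw 0.005476034930194551
top 193 125
side 225 147
```

View pics/z4top.png

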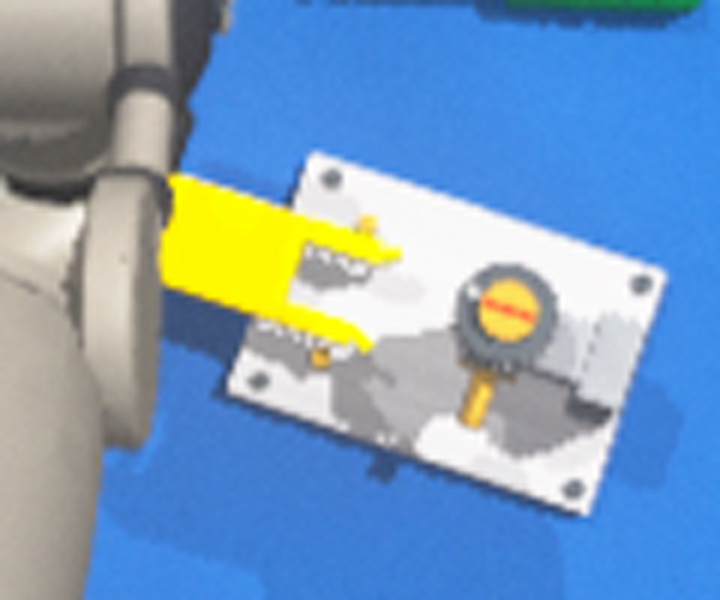

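View pics/z4side.png

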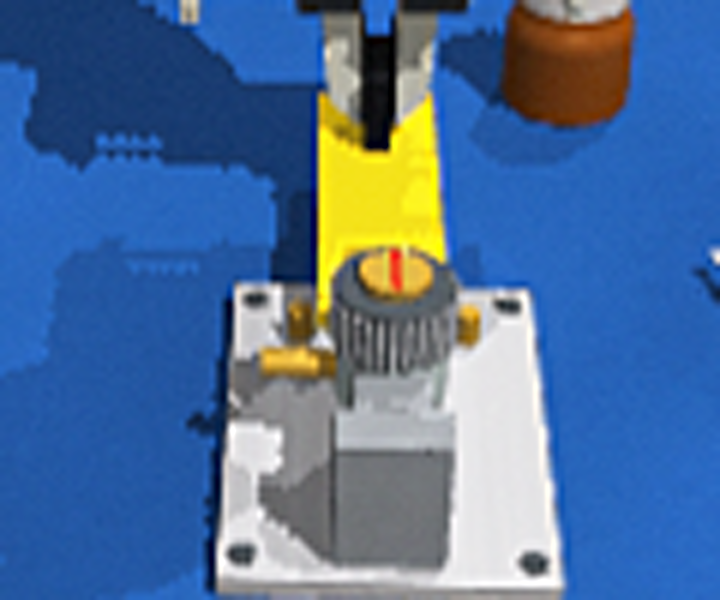

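View pics/f4.png

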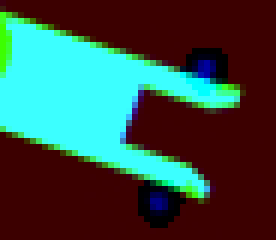

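Run:
```python
from fit import *
np.set_printoptions(precision=2,suppress=True)
s=capture('side'); im=s['img']; cv2.imwrite('pics/e5.png',cv2.resize(im[150:205,265:315,::-1],None,fx=12,fy=12,interpolation=cv2.INTER_CUBIC))
S=np.array([587.37,-126.02,-1.889]); c,sn=np.cos(S[2]),np.sin(S[2])
i=im.astype(float); Y=np.clip(((i[...,0]+i[...,1])/2-i[...,2])/220,0,1)
for row in (168,172,176,180,184):
    r=Y[row,270:310]; a=r>.5; k=np.where(a)[0]; 
    l=270+k[0]-(r[k[0]]-.5)/(r[k[0]]-r[k[0]-1]); e=270+k[-1]+(r[k[-1]]-.5)/(r[k[-1]]-r[k[-1]+1])
    out=[]
    for u,z in((l,44),(e,44)):
        p=atz(s,[[u,row]],z)[0]; d=p[:2]-S[:2]; out.append((c*d[0]+sn*d[1],-sn*d[0]+c*d[1]))
    print(row,l,e,np.array(out).ravel(), (out[0][1]+out[1][1])/2)
```

```text
168 277.59139784946234 296.6027397260274 [-200.52  -30.28 -202.79   22.33] -3.972620466150193
172 277.5104408352668 297.0871369294606 [-179.58  -30.27 -181.91   23.02] -3.624006412286322
176 277.5152224824356 297.5 [-159.33  -30.03 -161.69   23.5 ] -3.268090536013146
180 277.5080831408776 297.5612244897959 [-139.71  -29.84 -142.07   23.03] -3.402766370017842
184 277.5140186915888 298.06779661016947 [-120.7   -29.61 -123.11   23.73] -2.9401565451928313
```

View pics/e5.png

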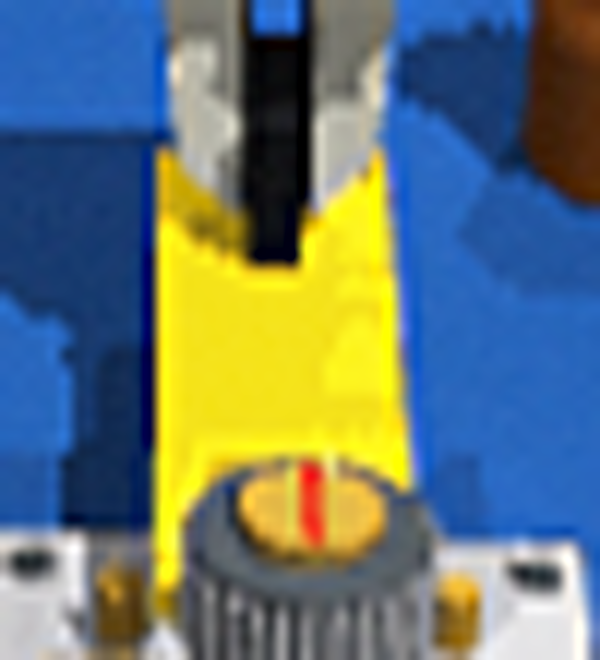

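```bash
python3 -m handwheel '{"translation":[[0.012,-0.004,0],[0.004,-0.001,0],[0,0,0],[0,0,-0.03],[0,0,-0.03],[0,0,-0.03],[0,0,-0.02],[0,0,0]],"twist":[-0.007,0,0,0,0,0,0,0]}' 255
sed -i 's/for l in(45,150)/for l in(65,150)/' look.py; python3 look.py 5 16
```

```text
time: 10.9
tool_pos: [647.2, 63.9, 58.0]
tcp_rot: [3.135, -0.019, -0.319]
contact_force: [0.2, 0.1, -2.9]
grip_width: 11.9
10.9 [647.232  63.892  57.982] [ 3.135 -0.019 -0.319] [ 0.188  0.08  -2.876] [ 0.021 -0.068  0.025] 11.896681508510515
tool local [-197.957   -0.169] yaw -0.0003098267793490983
key [648.659  66.64   -1.9  ] 4.108460760622604 local [-201.013    0.326] yaw -0.011002956465468339
top 193 125
side 225 147
```

View pics/z5top.png

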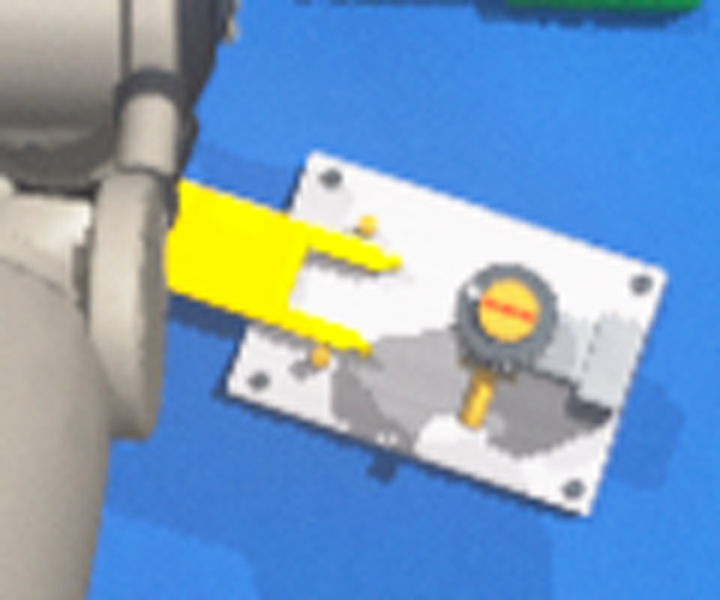

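View pics/z5side.png

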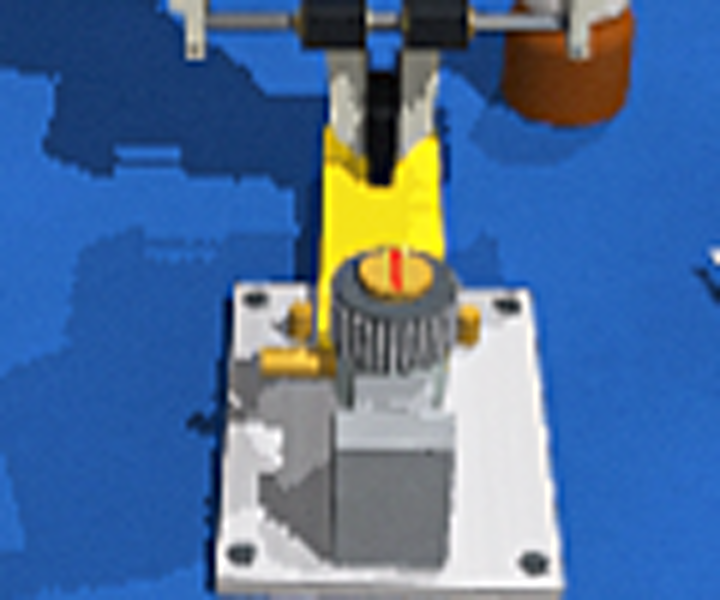

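View pics/f5.png

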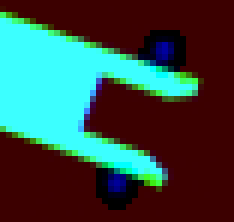

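```bash
cat > prof.py <<'E'
from fit import *
import sys
np.set_printoptions(precision=2,suppress=True)
def prof(cam,fn,S,xs,z,show=True):
    c_=capture(cam) if fn is None else capture(cam)
    if fn: c_['img']=cv2.imread('pics/'+fn)[:,:,::-1]
    c,sn=np.cos(S[2]),np.sin(S[2]); i=cv2.GaussianBlur(c_['img'],(0,0),.01).astype(np.float32)
    for x in xs:
        y=np.arange(-45,45.01,.25); P=np.c_[S[0]+x*c-y*sn,S[1]+x*sn+y*c,np.full(len(y),z)]
        uv=proj(c_,P).astype(np.float32)
        v=cv2.remap(i,uv[:,0].reshape(1,-1),uv[:,1].reshape(1,-1),cv2.INTER_LINEAR)[0]
        Y=np.clip(((v[:,0]+v[:,1])/2-v[:,2])/240,0,1)
        k=np.where((Y[1:]>.5)!=(Y[:-1]>.5))[0]; print(cam,x,'cross',[round(float(y[j]+.25*(.5-Y[j])/(Y[j+1]-Y[j])),2) for j in k])
E
python3 - <<'E'
from prof import *
T=[585.46,-124.18,-1.889]; D=[587.37,-126.02,-1.889]
prof('top','t5.png',T,[-140,-130,-120,-110,-100,-95,-90,-70,-65,-60],28)
prof('side','s5.png',D,[-180,-170,-160,-150,-140,-130,-120],28)
prof('top','t0.png' if 0 else 'top0.png',T,[-80],28)
E
```

```text
top -140 cross [-28.77, 25.36]
top -130 cross [-28.76, 25.32]
top -120 cross [-28.89, 25.85]
top -110 cross [-28.77, 25.63]
top -100 cross [-28.72, -17.91, 13.75, 25.61]
top -95 cross [-28.75, -17.63, 14.16, 25.48]
top -90 cross [-28.81, -17.99, 13.41, 25.96]
top -70 cross [-28.68, -18.01, 13.64, 24.72]
top -65 cross [-26.67, -19.81, 15.48, 23.06]
top -60 cross [-26.85, -22.5, 18.54, 23.88]
side -180 cross [-27.05, -7.49, 4.1, 24.81]
side -170 cross [-26.98, 24.55]
side -160 cross [-26.9, 24.48]
side -150 cross [-26.85, 24.8]
side -140 cross [-26.8, 25.06]
side -130 cross [-27.24, 25.43]
side -120 cross [-27.27, -16.11, -1.36, 3.62, 7.16, 10.56]
top -80 cross [-38.79, -33.66, 32.64, 38.07]
```

```bash
python3 -m handwheel '{"translation":[[0.006,-0.002,0],[0,0,-0.008],[-0.02,-0.0605,0],[-0.02,-0.0605,0],[-0.02,-0.0605,0],[-0.02,-0.0605,0],[0,0,0],[0,0,0]],"twist":[0,0,0,0,0,0,0,0]}' 255
python3 look.py 6 14
python3 - <<'E'
from prof import *
T=[585.46,-124.18,-1.889]; D=[587.37,-126.02,-1.889]
prof('top',None,T,[-100,-95,-90,-75,-70,-65,-60,-50,-45,-40,-30],26)
prof('side',None,D,[-140,-130,-120,-110],26)
E
```

```text
time: 12.15
tool_pos: [635.6, 23.7, 57.8]
tcp_rot: [3.135, -0.021, -0.32]
contact_force: [-0.3, 0.1, -1.9]
grip_width: 12.0
12.15 [635.644  23.657  57.833] [ 3.135 -0.021 -0.32 ] [-0.273  0.133 -1.908] [-0.001 -0.076 -0.023] 11.970480828936063
tool local [-156.116    1.412] yaw -0.0016338878439656757
key [638.488  27.059  -1.907] 19.188427479147798 local [-160.237    3.049] yaw -0.01780576917105292
top 193 125
side 225 147
top -100 cross [-26.31, 27.2]
top -95 cross [-26.72, 27.95]
top -90 cross [-26.73, 27.8]
top -75 cross [-26.48, 26.53]
top -70 cross [-27.15, 27.12]
top -65 cross [-26.03, 26.5]
top -60 cross [-25.51, -15.12, 15.3, 27.82]
top -50 cross [-25.53, -15.84, 15.41, 27.68]
top -45 cross [-25.26, -16.3, 15.88, 27.11]
top -40 cross [-25.21, -16.09, 15.43, 27.8]
top -30 cross [-26.02, -15.99, 15.55, 27.02]
side -140 cross [-26.27, -5.04, 4.58, 26.4]
side -130 cross [-26.17, -3.45, 0.93, 9.5, 12.55, 26.13]
side -120 cross [-26.21, -18.26, -7.88, 16.6]
side -110 cross [-26.21, -22.73, -9.82, 19.38]
```

View pics/z6top.png

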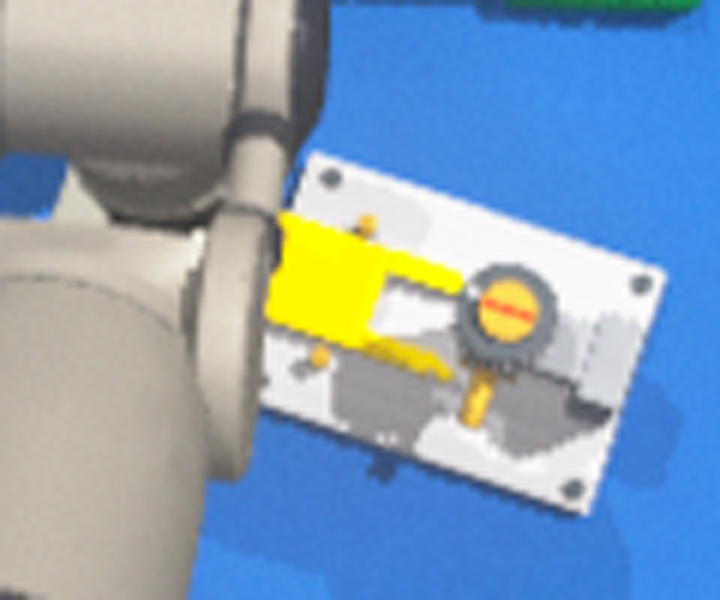

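View pics/z6side.png

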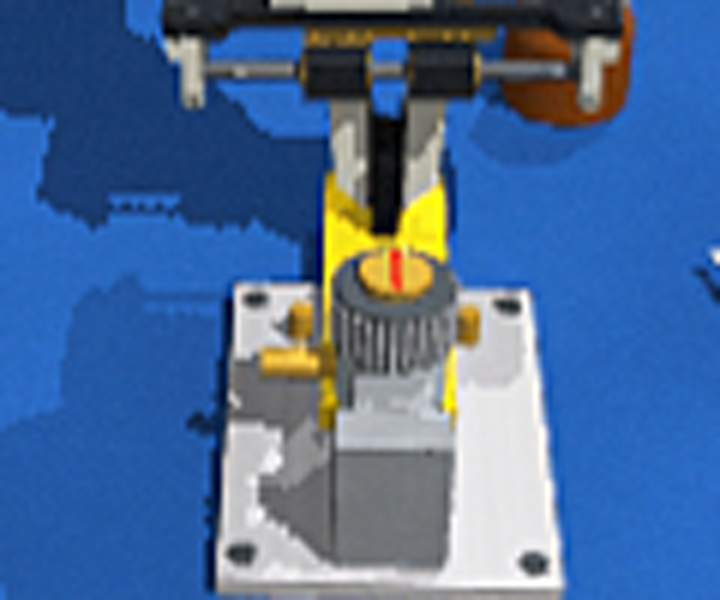

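```bash
python3 -m handwheel '{"translation":[[-0.0025,0.001,0],[-0.018,-0.054,0],[-0.018,-0.054,0],[-0.018,-0.054,0],[-0.018,-0.054,0],[0,0,0],[0,0,0],[0,0,0]],"twist":[0,0,0,0,0,0,0,0]}' 255
python3 look.py 7 14 | grep -v '^key'
python3 - <<'E'
from prof import *
T=[585.46,-124.18,-1.889]; D=[587.37,-126.02,-1.889]
prof('top',None,T,[-70,-65,-60,-50,-45,-40,-30],26)
prof('side',None,D,[-140,-130,-120,-110],26)
E
```

```text
time: 13.35
tool_pos: [623.6, -10.6, 57.8]
tcp_rot: [3.135, -0.021, -0.319]
contact_force: [-0.7, -0.1, -1.7]
grip_width: 11.9
13.35 [623.599 -10.589  57.78 ] [ 3.135 -0.021 -0.319] [-0.731 -0.113 -1.69 ] [ 0.045 -0.089 -0.044] 11.869570585577021
tool local [-119.821    0.686] yaw -0.0010921939583605766
top 193 125
side 225 147
top -70 cross [13.22, 27.37]
top -65 cross [-26.0, 26.43]
top -60 cross [-25.75, 27.21]
top -50 cross [-25.8, 26.94]
top -45 cross [-25.58, 26.42]
top -40 cross [-25.74, 26.7]
top -30 cross [-25.62, 26.06]
side -140 cross [-26.06, -20.95, 20.62, 26.49]
side -130 cross [-25.91, -15.04, 15.13, 26.15]
side -120 cross [-25.95, -19.62, -8.19, 16.67]
side -110 cross [-26.44, -22.65, -9.83, 3.49, 6.06, 19.38]
```

View pics/z7top.png

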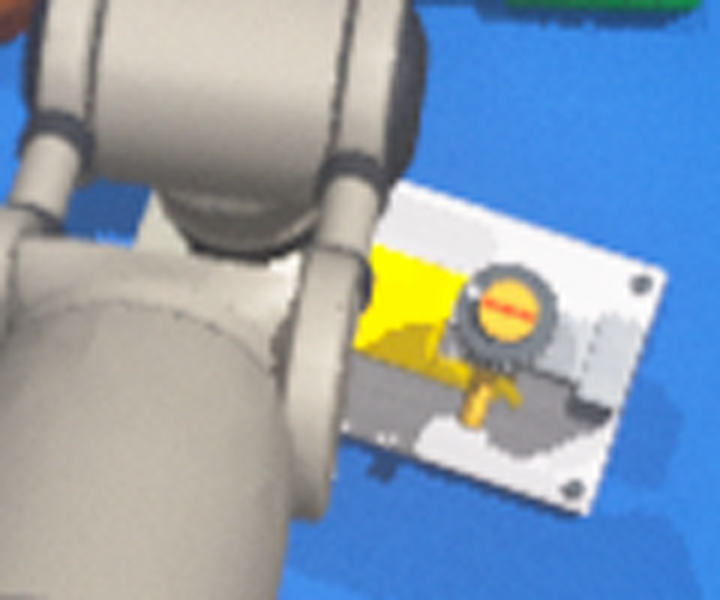

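View pics/z7side.png

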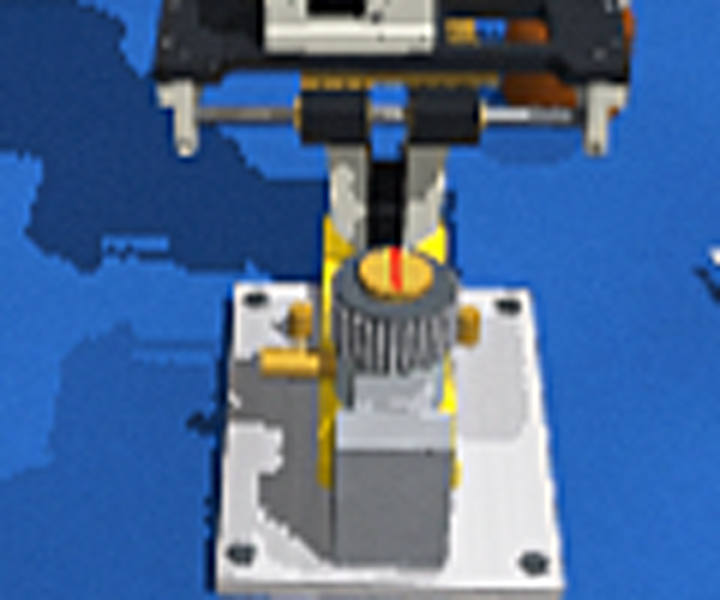

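```bash
python3 -m handwheel '{"translation":[[-0.008,-0.024,0],[-0.008,-0.024,0],[0,0,0],[-0.003,-0.009,0],[0,0,0],[0,0,0],[0,0,0],[0,0,0]],"twist":[0,0,0,0,0,0,0,0]}' 255
python3 look.py 8 14 | grep -v '^key'
```

```text
time: 14.55
tool_pos: [620.5, -19.5, 57.7]
tcp_rot: [3.135, -0.021, -0.319]
contact_force: [0.5, 0.2, -3.4]
grip_width: 12.1
14.55 [620.549 -19.469  57.727] [ 3.135 -0.021 -0.319] [ 0.522  0.162 -3.414] [ 0.07  -0.064 -0.   ] 12.084541575453638
tool local [-110.432    0.568] yaw -0.0005813499908609021
top 193 125
side 225 147
```

Run:
```python
import cv2
s=cv2.imread('pics/s8.png');cv2.imwrite('pics/x8.png',cv2.resize(s[150:250,250:330],None,fx=7,fy=6,interpolation=cv2.INTER_CUBIC))
```

```text
(no output)
```

View pics/x8.png

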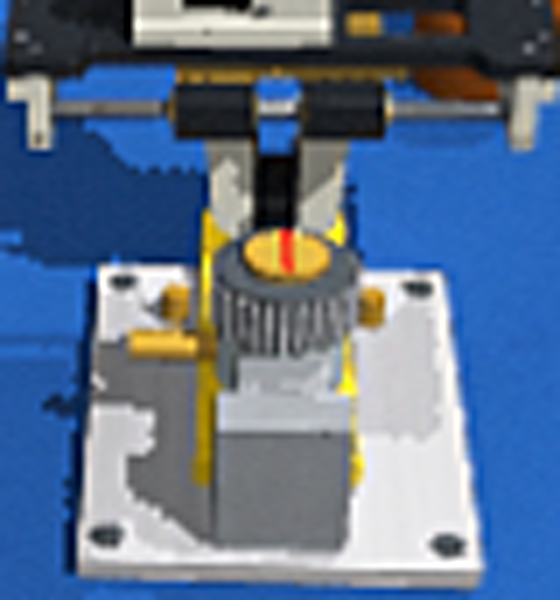

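View pics/z8top.png

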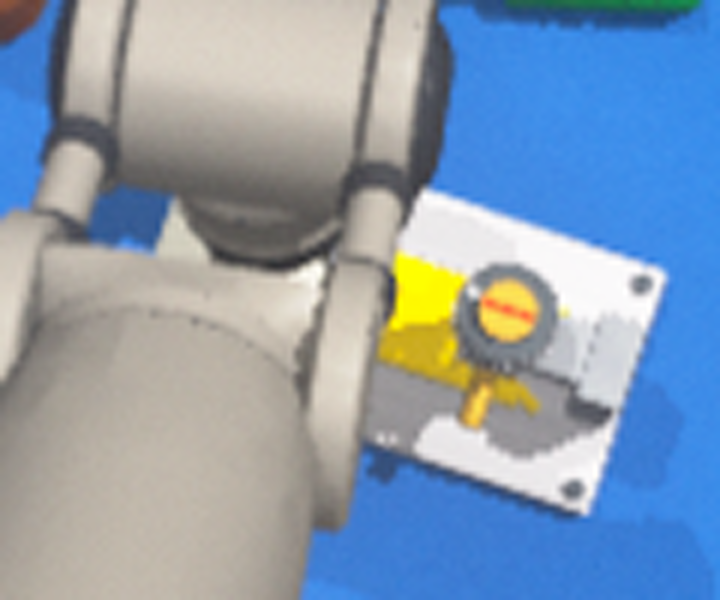

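```bash
python3 -m handwheel '{"translation":[[-0.003,-0.0095,0],[0,0,0],[0,0,0],[0,0,0],[0,0,0],[0,0,0],[0,0,0],[0,0,0]],"twist":[0,0,0,0,0,0,0,0]}' 255;python3 -m handwheel '{"translation":[[-0.003,-0.0095,0],[0,0,0],[0,0,0],[0,0,0],[0,0,0],[0,0,0],[0,0,0],[0,0,0]],"twist":[0,0,0,0,0,0,0,0]}' 255
```

```text
time: 15.65
tool_pos: [620.1, -21.0, 57.7]
tcp_rot: [3.135, -0.021, -0.319]
contact_force: [0.6, 0.1, -2.5]
grip_width: 11.9
time: 16.65
tool_pos: [620.1, -21.5, 58.0]
tcp_rot: [3.137, -0.022, -0.319]
contact_force: [0.2, 0.0, -2.6]
grip_width: 11.8
```

```bash
python3 -m handwheel '{"translation":[[0,0,0],[0,0,0],[0,0,0],[0,0,0],[0,0,0],[0,0,0],[-0.005,-0.015,0],[-0.005,-0.015,0]],"twist":[0,0,0,0,0,0,0,0]}' 255; python3 look.py 9 14 | grep -v '^key'
```

```text
time: 17.65
tool_pos: [620.1, -22.0, 58.9]
tcp_rot: [-3.139, -0.024, -0.32]
contact_force: [3.3, 10.5, -1.5]
grip_width: 11.7
17.65 [620.119 -21.966  58.904] [-3.139 -0.024 -0.32 ] [ 3.253 10.47  -1.507] [ 2.018 -0.582 -0.01 ] 11.654858104264624
tool local [-107.926    0.941] yaw -0.0018238574886402237
top 193 125
side 225 147
```

```bash
python3 -m handwheel '{"translation":[[0.002,0.006,0],[0,0,-0.006],[0,0,0],[0,0,-0.006],[0,0,0],[0,0,-0.004],[0,0,0],[0,0,0]],"twist":[0,0,0,0,0,0,0,0]}' 255; python3 look.py 10 14 | grep -v '^key'
```

```text
time: 18.75
tool_pos: [620.3, -21.7, 56.8]
tcp_rot: [-3.14, -0.024, -0.32]
contact_force: [-0.1, 1.8, 0.3]
grip_width: 12.0
18.75 [620.339 -21.7    56.824] [-3.14  -0.024 -0.32 ] [-0.062  1.827  0.34 ] [ 0.043  0.069 -0.03 ] 12.012849519748606
tool local [-108.247    1.066] yaw -0.0016549982619618042
top 193 125
side 225 147
```

Run:
```python
import cv2
s=cv2.imread('pics/s10.png');cv2.imwrite('pics/x10.png',cv2.resize(s[150:250,250:330],None,fx=7,fy=6,interpolation=cv2.INTER_CUBIC))
```

```text
(no output)
```

View pics/x10.png

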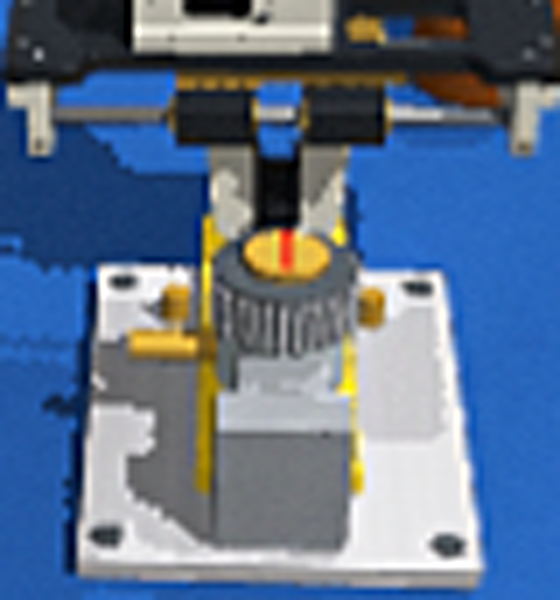

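```bash
python3 -m handwheel '{"translation":[[0,0,0],[0,0,0],[0,0,0],[0,0,0],[0,0,0],[0,0,0],[0,0,0],[0,0,0]],"twist":[0,0,0,0,0,0,0,0]}' 0; python3 look.py 11 12 | grep -v '^key'
```

```text
time: 19.85
tool_pos: [620.9, -22.4, 57.2]
tcp_rot: [-3.14, -0.026, -0.32]
contact_force: [0.4, -0.2, -0.4]
grip_width: 87.8
19.85 [620.867 -22.351  57.206] [-3.14  -0.026 -0.32 ] [ 0.374 -0.242 -0.424] [-0.007 -0.088 -0.023] 87.78053640250698
tool local [-107.795    1.771] yaw -0.0018654727352847011
top 193 125
side 225 147
```

```bash
python3 -m handwheel '{"translation":[[0,0,0.05],[0,0,0.1],[0,0,0.15],[0,0,0.15],[0,0,0.15],[0,0,0.1],[0,0,0],[0,0,0]],"twist":[0,0,0,0,0,0,0,0]}' 0; python3 look.py 12 12 | grep -v '^key'
python3 - <<'E'
import cv2
s=cv2.imread('pics/s12.png');cv2.imwrite('pics/x12.png',cv2.resize(s[150:250,250:330],None,fx=7,fy=6,interpolation=cv2.INTER_CUBIC))
E
```

```text
time: 20.95
tool_pos: [621.1, -22.4, 170.9]
tcp_rot: [-3.14, -0.03, -0.32]
contact_force: [-0.4, -0.8, -0.5]
grip_width: 91.7
20.95 [621.124 -22.351 170.916] [-3.14 -0.03 -0.32] [-0.367 -0.783 -0.521] [-0.021 -0.059  0.02 ] 91.71356211077745
tool local [-107.875    2.015] yaw -0.0017764817047183357
top 193 125
side 225 147
```

View pics/x12.png

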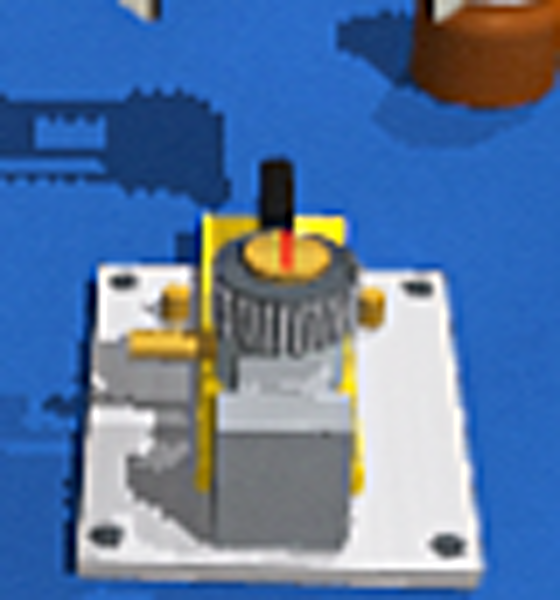

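View pics/z12top.png

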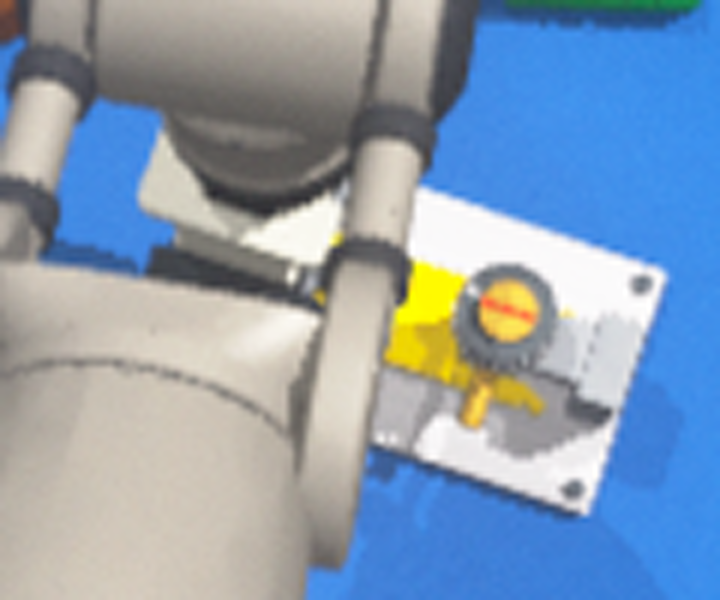

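```bash
python3 -m handwheel '{"translation":[[-0.025,-0.07,0],[-0.055,-0.16,0],[-0.06,-0.18,0],[-0.055,-0.16,0],[-0.025,-0.07,0],[-0.01,-0.02,0],[0,0,0],[0,0,0]],"twist":[0.06,0.08,0.09,0.09,0.08,0.03,0,0]}' 0
python3 - <<'E'
from fit import *
np.set_printoptions(precision=2,suppress=True)
s=capture('side'); s2=cv2.imread('pics/s12.png')[:,:,::-1]
S=np.array([587.37,-126.02,-1.889]); c,sn=np.cos(S[2]),np.sin(S[2])
i=s2.astype(float)
U=[((u+.5)/7-.5+250,(v+.5)/6-.5+150) for u,v in((207,216),(343,219))]
for p in atz(s,U,24):
    d=p[:2]-S[:2]; print('tail corner local',c*d[0]+sn*d[1],-sn*d[0]+c*d[1])
snap('side','s13.png'); snap('top','t13.png')
a=cv2.imread('pics/s13.png'); cv2.imwrite('pics/x13.png',cv2.resize(a[100:250,230:350],None,fx=6,fy=4,interpolation=cv2.INTER_CUBIC))
E
```

```text
time: 22.05
tool_pos: [582.7, -123.3, 163.2]
tcp_rot: [-3.134, -0.018, 0.377]
contact_force: [0.1, -0.5, 0.3]
grip_width: 91.6
tail corner local -143.11425581971366 -25.027880108536692
tail corner local -143.08188096256566 26.805820819339885
```

View pics/x13.png

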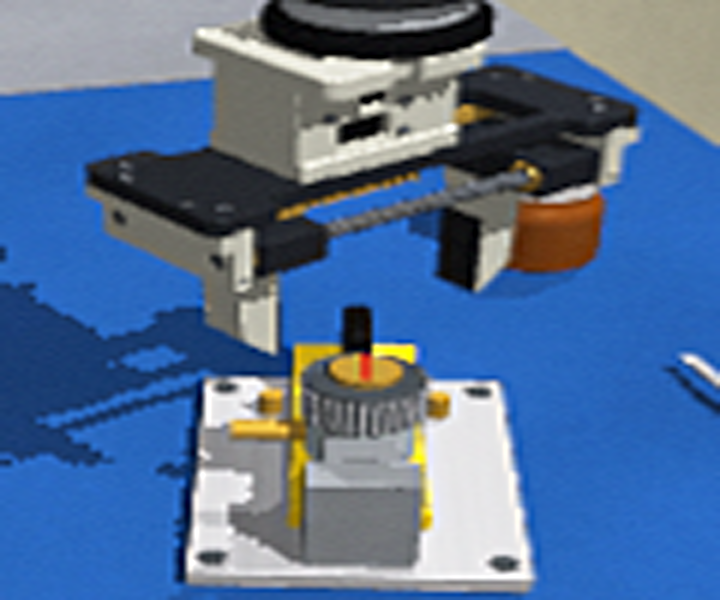

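```bash
python3 -m handwheel '{"translation":[[0.016,-0.006,0],[0.006,-0.002,0],[0,0,-0.1],[0,0,-0.13],[0,0,-0.1],[0,0,-0.06],[0,0,-0.03],[0,0,0]],"twist":[0,0,0,0,0,0,0,0]}' 0
```

```text
time: 23.2
tool_pos: [586.0, -123.7, 95.8]
tcp_rot: [-3.134, -0.018, 0.378]
contact_force: [-0.2, -0.5, 0.1]
grip_width: 91.8
```

```bash
python3 -m handwheel '{"translation":[[0,0,-0.02],[0,0,0],[0,0,0],[0,0,0],[0,0,0],[0,0,0],[0,0,0],[0,0,0]],"twist":[0,0,0,0,0,0,0,0]}' 255; python3 look.py 14 12 | grep -v '^key'
```

```text
time: 24.2
tool_pos: [586.3, -124.2, 94.2]
tcp_rot: [-3.136, -0.018, 0.378]
contact_force: [-0.6, -0.1, 1.1]
grip_width: 47.4
24.2 [ 586.267 -124.241   94.157] [-3.136 -0.018  0.378] [-0.588 -0.076  1.067] [-0.164  0.049  0.046] 47.432526620372585
tool local [-0.194  0.785] yaw 0.6963042938765696
top 193 125
side 225 147
```

Run:
```python
import cv2
a=cv2.imread('pics/s14.png'); cv2.imwrite('pics/x14.png',cv2.resize(a[120:250,240:340],None,fx=6,fy=4.5,interpolation=cv2.INTER_CUBIC))
```

```text
(no output)
```

View pics/x14.png

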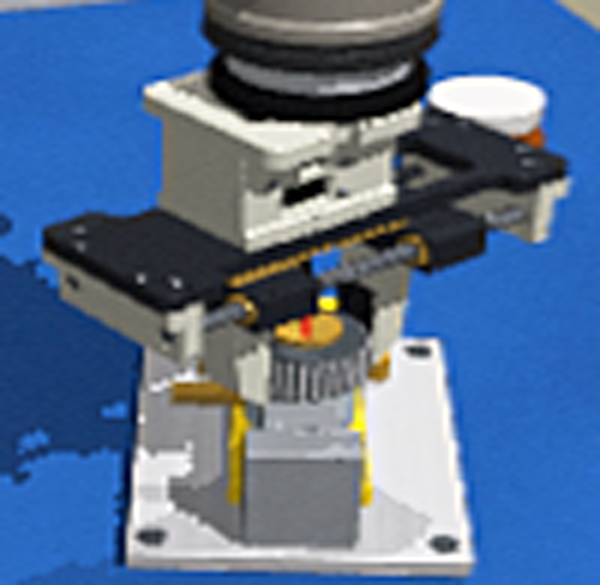

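```bash
python3 -m handwheel '{"translation":[[0,0,0],[0,0,0],[0,0,0],[0,0,0],[0,0,0],[0,0,0],[0,0,0],[0,0,0]],"twist":[-0.02,-0.03,-0.04,-0.04,-0.04,-0.04,-0.04,-0.03]}' 255; python3 look.py 15 12 | grep -v '^key'
```

```text
time: 25.3
tool_pos: [586.3, -124.2, 94.2]
tcp_rot: [-3.136, -0.018, -0.084]
contact_force: [0.0, -0.6, 0.2]
grip_width: 47.3
25.3 [ 586.32  -124.178   94.185] [-3.136 -0.018 -0.084] [ 0.005 -0.586  0.167] [-0.044  0.074  0.153] 47.309095915197624
tool local [-0.271  0.816] yaw 0.2338792509438048
top 193 125
side 225 147
```

```bash
python3 -m handwheel '{"translation":[[0,0,0],[0,0,0],[0,0,0],[0,0,0],[0,0,0],[0,0,0],[0,0,0],[0,0,0]],"twist":[-0.02,-0.03,-0.03,-0.03,-0.03,-0.02,-0.01,-0.01]}' 255; python3 look.py 16 12 | grep -v '^key'
python3 - <<'E'
import cv2
a=cv2.imread('pics/s16.png'); cv2.imwrite('pics/x16.png',cv2.resize(a[120:250,240:340],None,fx=6,fy=4.5,interpolation=cv2.INTER_CUBIC))
E
```

```text
time: 26.4
tool_pos: [586.4, -124.1, 94.2]
tcp_rot: [-3.136, -0.018, -0.379]
contact_force: [-1.3, -0.4, 0.7]
grip_width: 47.5
26.4 [ 586.375 -124.124   94.168] [-3.136 -0.018 -0.379] [-1.33  -0.357  0.694] [-0.109  0.11   0.063] 47.528970076029275
tool local [-0.34   0.852] yaw -0.06087511999319051
top 193 125
side 225 147
```

View pics/x16.png

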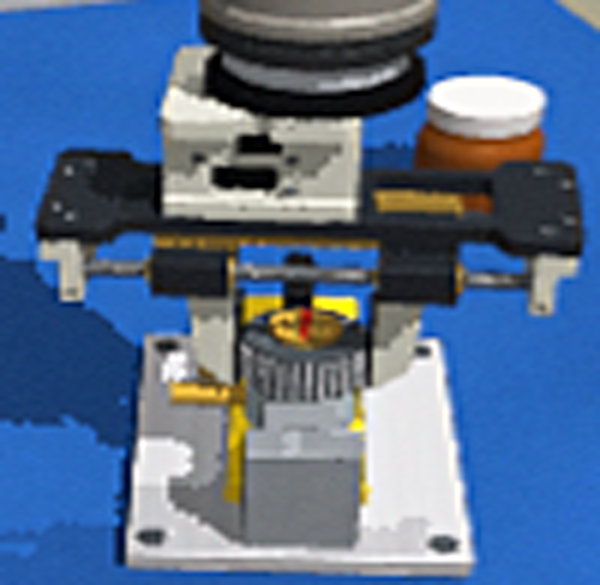

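```bash
python3 -m handwheel '{"translation":[[0,0,0],[0,0,0],[0,0,0],[0,0,0],[0,0,0],[0,0,0],[0,0,0],[0,0,0]],"twist":[-0.01,-0.01,-0.01,-0.01,-0.01,-0.008,-0.008,-0.008]}' 255; python3 -c "
from plant import *
o=get_obs();print(o['tcp_rot'],o['moment'])"
```

```text
time: 27.5
tool_pos: [586.4, -124.1, 94.2]
tcp_rot: [-3.136, -0.018, -0.503]
contact_force: [0.2, -0.5, 1.2]
grip_width: 47.6
[-3.13591524 -0.01840448 -0.50271096] [-0.06903001  0.1193783   0.13899813]
```

```bash
python3 -m handwheel '{"translation":[[0,0,0],[0,0,0],[0,0,0],[0,0,0],[0,0,0],[0,0,0],[0,0,0],[0,0,0]],"twist":[-0.007,-0.007,-0.007,-0.007,-0.007,-0.007,-0.007,-0.007]}' 255; python3 -c "
from plant import *
o=get_obs();print(o['tcp_rot'],o['moment'])"
```

```text
time: 28.5
tool_pos: [586.4, -124.1, 94.2]
tcp_rot: [-3.136, -0.018, -0.597]
contact_force: [0.1, -0.1, 1.0]
grip_width: 47.5
[-3.13585336 -0.0184814  -0.59697839] [-0.05131503  0.12417271  0.12141659]
```

```bash
python3 -m handwheel '{"translation":[[0,0,0],[0,0,0],[0,0,0],[0,0,0],[0,0,0],[0,0,0],[0,0,0],[0,0,0]],"twist":[-0.005,-0.005,-0.005,-0.005,-0.005,-0.005,-0.005,-0.005]}' 255; python3 -c "
from plant import *
o=get_obs();print(o['tcp_rot'],o['moment'])"
```

```text
time: 29.5
tool_pos: [586.4, -124.1, 94.2]
tcp_rot: [-3.136, -0.018, -0.664]
contact_force: [-0.4, -0.5, 0.6]
grip_width: 47.4
[-3.13582398 -0.01839093 -0.66433594] [-0.01896542  0.10362325  0.08498113]
```

```bash
python3 -m handwheel '{"translation":[[0,0,0],[0,0,0],[0,0,0],[0,0,0],[0,0,0],[0,0,0],[0,0,0],[0,0,0]],"twist":[-0.005,-0.005,-0.005,-0.005,-0.005,-0.005,-0.005,-0.005]}' 255; python3 -c "
from plant import *
o=get_obs();print(o['tcp_rot'],o['moment'])"
```

```text
time: 30.5
tool_pos: [586.4, -124.1, 94.2]
tcp_rot: [-3.136, -0.019, -0.731]
contact_force: [-0.9, -0.5, 0.7]
grip_width: 47.4
[-3.13603773 -0.01853519 -0.73091179] [-0.03084109  0.16917427  0.4031432 ]
```

```bash
python3 -m handwheel '{"translation":[[0,0,0],[0,0,0],[0,0,0],[0,0,0],[0,0,0],[0,0,0],[0,0,0],[0,0,0]],"twist":[-0.004,-0.004,-0.004,-0.004,-0.004,-0.004,-0.004,-0.004]}' 255; python3 -c "
from plant import *
o=get_obs();print(o['tcp_rot'],o['moment'])"
```

```text
time: 31.5
tool_pos: [586.9, -123.6, 94.2]
tcp_rot: [-3.136, -0.019, -0.782]
contact_force: [2.3, 1.7, -0.1]
grip_width: 47.3
[-3.13551825 -0.01900056 -0.78227364] [ 0.55814505 -0.09666077  0.64913302]
```

```bash
python3 -m handwheel '{"translation":[[0,0,0],[0,0,0],[0,0,0],[0,0,0],[0,0,0],[0,0,0],[0,0,0],[0,0,0]],"twist":[-0.004,-0.004,-0.004,-0.004,-0.004,-0.003,-0.003,-0.003]}' 255; python3 look.py 17 12 | grep -v '^key'
python3 - <<'E'
import cv2
a=cv2.imread('pics/s17.png'); cv2.imwrite('pics/x17.png',cv2.resize(a[120:250,240:340],None,fx=6,fy=4.5,interpolation=cv2.INTER_CUBIC))
E
```

```text
time: 32.5
tool_pos: [587.7, -122.9, 94.2]
tcp_rot: [-3.134, -0.02, -0.831]
contact_force: [4.3, 2.4, -1.1]
grip_width: 47.4
32.5 [ 587.716 -122.853   94.243] [-3.134 -0.02  -0.831] [ 4.261  2.366 -1.138] [ 0.651 -0.261  0.674] 47.42477944148783
tool local [-1.966  1.727] yaw -0.5127513291660664
top 193 125
side 225 147
```

View pics/x17.png

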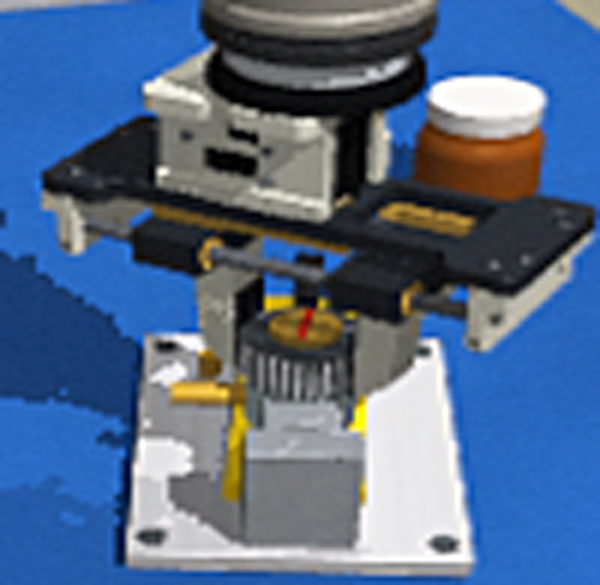

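```bash
python3 -m handwheel '{"translation":[[0,0,0],[0,0,0],[0,0,0],[0,0,0],[0,0,0],[0,0,0],[0,0,0],[0,0,0]],"twist":[0,0,0,0,0,0,0,0]}' 255; python3 look.py 18 12 | grep -v '^key'
python3 - <<'E'
import cv2
a=cv2.imread('pics/s18.png'); cv2.imwrite('pics/x18.png',cv2.resize(a[165:230,255:320],None,fx=9,fy=9,interpolation=cv2.INTER_CUBIC))
E
```

```text
time: 33.6
tool_pos: [587.8, -122.8, 94.2]
tcp_rot: [-3.134, -0.02, -0.831]
contact_force: [3.2, 1.2, -0.9]
grip_width: 47.4
33.6 [ 587.763 -122.845   94.231] [-3.134 -0.02  -0.831] [ 3.156  1.199 -0.939] [ 0.542 -0.207  0.729] 47.36390276592873
tool local [-1.988  1.77 ] yaw -0.5127786195659392
top 193 125
side 225 147
```

View pics/x18.png

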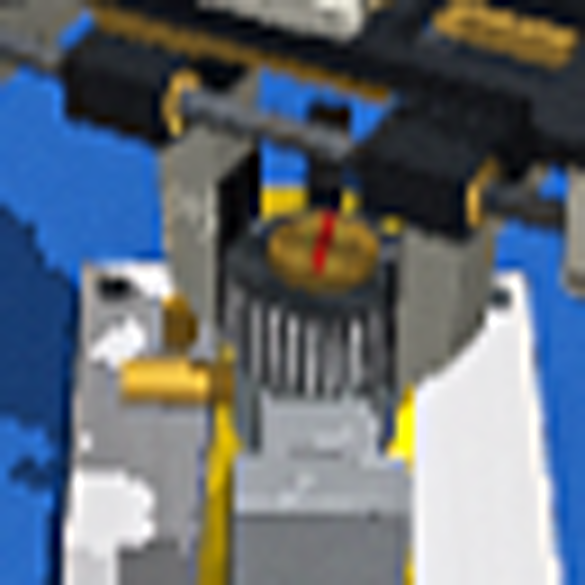

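```bash
python3 -m handwheel '{"translation":[[0,0,0],[0,0,0],[0,0,0],[0,0,0],[0,0,0],[0,0,0],[0,0,0],[0,0,0]],"twist":[0,0,0,0,0,0,0,0]}' 0; python3 -m handwheel '{"translation":[[0,0,0.05],[0,0,0.1],[0,0,0.15],[0,0,0.2],[0,0,0.2],[-0.1,0.1,0.1],[-0.2,0.1,0],[-0.2,0.1,0]],"twist":[0,0,0,0,0,0,0,0]}' 0
python3 -m handwheel '{"translation":[[-0.3,0.2,0],[-0.3,0.2,0],[-0.3,0.2,0],[-0.2,0.2,0],[0,0,0],[0,0,0],[0,0,0],[0,0,0]],"twist":[0,0,0,0,0,0,0,0]}' 0; python3 look.py 19 12 | grep -v '^key'
python3 - <<'E'
import cv2
a=cv2.imread('pics/s19.png'); cv2.imwrite('pics/x19.png',cv2.resize(a[165:255,250:330],None,fx=7,fy=6.5,interpolation=cv2.INTER_CUBIC))
E
```

```text
time: 34.7
tool_pos: [586.6, -124.1, 94.2]
tcp_rot: [-3.135, -0.019, -0.835]
contact_force: [0.5, 0.2, -0.5]
grip_width: 92.2
time: 35.7
tool_pos: [511.9, -79.2, 226.1]
tcp_rot: [-3.131, -0.027, -0.836]
contact_force: [0.6, -0.7, -0.5]
grip_width: 91.3
time: 36.7
tool_pos: [343.1, 43.1, 233.2]
tcp_rot: [-3.121, -0.038, -0.837]
contact_force: [0.5, 0.6, 0.4]
grip_width: 91.8
36.7 [343.052  43.059 233.195] [-3.121 -0.038 -0.837] [0.52  0.57  0.447] [-0.053  0.047 -0.061] 91.77776049894763
tool local [ -83.003 -282.561] yaw -0.5189326700950299
top 193 125
side 225 147
```

View pics/x19.png

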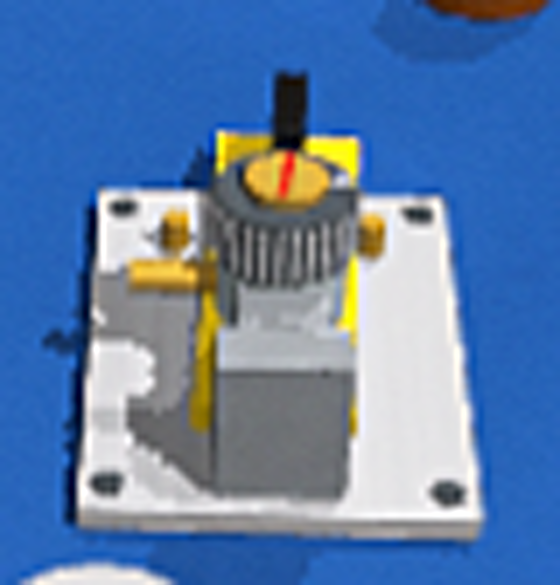

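View pics/z19top.png

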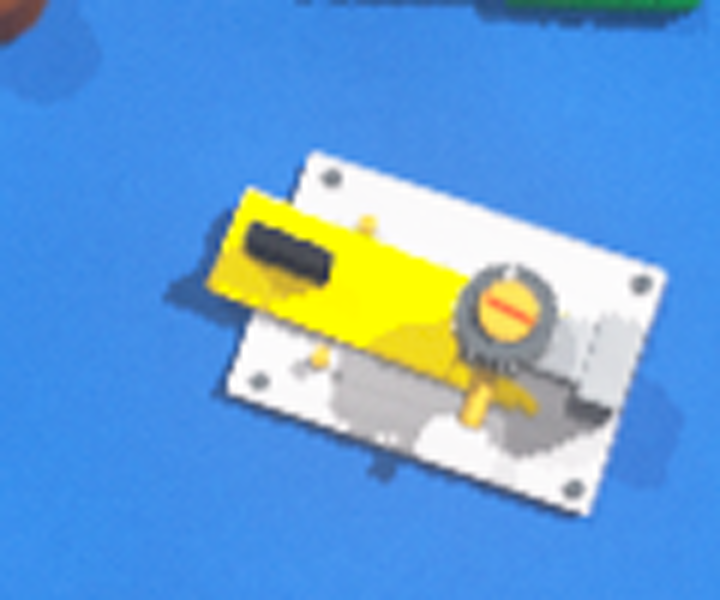

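Run:
```python
from sil import *
np.set_printoptions(precision=3,suppress=True)
t=capture('top'); b=t['img']
S=np.array([585.46,-124.18,-1.889]); c,sn=np.cos(S[2]),np.sin(S[2])
a=proj(t,[[616+l*c-m*sn,-22+l*sn+m*c,18] for l in(-40,70) for m in(-34,34)])
x0,y0=np.floor(a.min(0)).astype(int); x1,y1=np.ceil(a.max(0)).astype(int)
ex=[(*proj(t,[S[0]-80*c-y*sn,S[1]-80*sn+y*c,22])[0],4) for y in(35.5,-35.5)]+[(*proj(t,[S[0],S[1],z])[0],13) for z in(60,90)]
ex+=[(*proj(t,[620+q*c,-20+q*sn,z])[0],5) for q in(-20,-10,0,10,20) for z in(30,50)]
p,f=silfit(t,[619,-18,-1.92],12,(x0,y0,x1,y1),'f19.png',excl=ex)
j=p[:2]+110*np.array([np.cos(p[2]),np.sin(p[2])]); print(p,f,'yaw rel',p[2]-S[2],'jaw off',j-S[:2])
q=proj(t,[S[0],S[1],101])[0].astype(int)
for n,im in(('a',cv2.imread('pics/top0.png')),('b',b[:,:,::-1])):
    cv2.imwrite('pics/r%s.png'%n,cv2.resize(im[q[1]-14:q[1]+14,q[0]-14:q[0]+14],None,fx=14,fy=14,interpolation=cv2.INTER_CUBIC))
cv2.imwrite('pics/rr.png',np.hstack([cv2.imread('pics/ra.png'),cv2.imread('pics/rb.png')]))
print(q)
```

```text
[624.403 -22.637  -1.927] 4.743322441951883 yaw rel -0.038092217485943936 jaw off [ 0.574 -1.548]
[277 176]
```

View pics/rr.png

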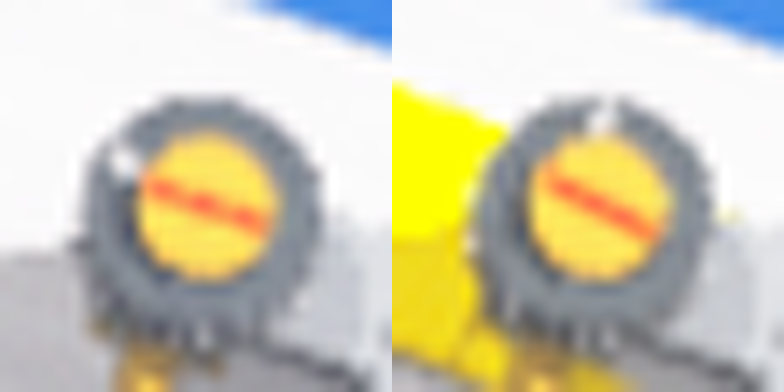

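View pics/f19.png

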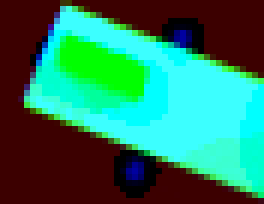

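Run:
```python
from fit import *
np.set_printoptions(precision=3,suppress=True)
S=np.array([585.46,-124.18,-1.889])
for cam,A,B in(('top','top0.png','t19.png'),('side','side0.png','s19.png')):
  t=capture(cam)
  for fn in(A,B):
    im=cv2.imread('pics/'+fn)[:,:,::-1].astype(np.float32)
    g=np.arange(-26,26.01,.25); X,Y=np.meshgrid(g,g)
    def warp(z,cx,cy):
        uv=proj(t,np.c_[cx+X.ravel(),cy+Y.ravel(),np.full(X.size,z)]).astype(np.float32)
        return cv2.remap(im,uv[:,0].reshape(X.shape),uv[:,1].reshape(X.shape),cv2.INTER_LINEAR)
    # barrel end centre from brass mask
    v=warp(104,S[0],S[1]); br=((v[...,0]-v[...,2])>70)&(np.hypot(X,Y)<19)
    cx,cy=S[0]+X[br].mean(),S[1]+Y[br].mean()
    v=warp(104,cx,cy); red=np.clip(v[...,0]-1.6*v[...,1]-0*v[...,2],0,None)*(np.hypot(X,Y)<12)
    C=np.cov(np.c_[X.ravel(),Y.ravel()].T,aweights=red.ravel()); e,V=np.linalg.eigh(C); ra=np.arctan2(V[1,1],V[0,1])
    v=warp(99,cx,cy); R=np.hypot(X,Y); w_=np.clip(v.min(-1)-170,0,None)*((R>15.5)&(R<22.5))
    # polar histogram
    th=np.arctan2(Y,X); h,_=np.histogram(th,bins=36,range=(-np.pi,np.pi),weights=w_)
    k=h.argmax(); tc=-np.pi+(k+.5)*np.pi/18; d=np.angle(np.exp(1j*(th-tc))); m=np.abs(d)<.35
    ma=tc+(d*w_*m).sum()/(w_*m).sum()
    print(cam,fn,'c',cx,cy,'red',np.degrees(ra)%180,'mark',np.degrees(ma)%360,h.astype(int)[max(0,k-4):k+5])
```

```text
top top0.png c 585.452534669501 -123.72651280493977 red 72.0166350934164 mark 57.16783445319527 [    0     0     0  1116 12378  5368     0     0     0]
top t19.png c 585.4365229056941 -123.6549329225877 red 63.29617931064402 mark 355.7469134094487 [   84    25    92  1635 11308  3574   231    22    69]
side side0.png c 586.9203398186461 -126.23836781406814 red 72.49337371516337 mark nan [0 0 0 0 0]
side s19.png c 586.9992764264954 -124.2241907602876 red 64.33356340321478 mark 358.6802433731686 [   0    0    0   49 2871 2379    0    0    0]<stdin>:21: RuntimeWarning: invalid value encountered in scalar divide
```

```bash
python3 -c "
from plant import *
print(get_obs()['time']); print(close_job())"
```

```text
36.95
the job is handed in; nothing more can be done
None
```

I fitted the key, turned the lock ring to its stop and snugged it, then let go of everything. I handed the job in at 36.95 s of the 58 s allowed.

- **Stand and key:** I chose the steel stand over the blue and purple look-alikes; it was the only one with brass pins. I slid the key between the pins until its slot bottom met the square (about 11 N back on the tool), lowered it onto the plate and released it.
- **Ring:** Turning ran at about 0.06–0.15 N m, then the torque rose to 0.65–0.73 N m at the stop and stayed there at each reading for about 2 s. The pads slipped a little on the ring at the end. The lateral force then was about 5 N.
- **Key, last check:** It lies flat on the base plate with its jaw about 1.6 mm from the barrel axis, and is 0.04 rad off the stand's direction (both measured from the top camera).
- **Barrel, last check:** It is about 0.15 rad off its setting, which is the normal play.
- **Clear of the bench, last check:** The gripper is open and well away. I went nowhere near the bystanders, but did not measure their final positions.
- **Where the checks disagreed:** The ring's final angle from the white mark came out as 1.18 rad from the top camera and 1.15 from the side. Both assume the mark lines up with the red line at zero. They fit the 1.2 stop within measuring error, but the margin above the 1.12 limit is small. The torque rise is the stronger sign that it reached the stop.
- **Not measured:** I had no reading of the pin force. From the torque I estimate about 8–9 N.

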